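# Clamp up a two-part casting mould

## Robot

A 7-joint arm with a two-finger parallel gripper is mounted at the origin on a cart in front of the work surface, level with it; the furniture and walls round the work are solid. World frame = base frame: x ahead of the robot, y to its left, z up, the work surface at z = 0. Lengths are in m, angles in rad, forces in N, time in s.
With the tool pointing down it reaches from about 0.425 to 0.875 m from the base axis. Payload 4.7 kg.
Tool frame: the origin (TCP) lies midway between the tips of the shut fingers; the grasp point (between the pads) lies 19 mm behind it; z points along the fingers, y is the line along which they close (so a half turn about z gives the same grasp; the last joint's range is limited). The gripper opens to 87 mm and grips with 3 to 60 N. Pads are 19 mm wide; open, the fingers measure 117 mm over their backs; the gripper's body (75 mm by 190 mm) begins 51 mm behind the grasp point.
Start: joints at [1.223, 0.321, -0.07, 1.45, 0.023, 1.371, -0.057], TCP at [0.23, -0.608, 0.223] pointing down, gripper open.
Joint ranges: [-2.86, 2.86], [-0.3, 2.09], [-1.38, 1.24], [0.06, 2.45], [-1.56, 4.7], [0.09, 2.05], [-2.69, 2.69]. Speed limits (rad/s): [2.57, 2.57, 3.14, 3.14, 3.14, 3.14, 3.14].

## Interface

Orientations are given as a unit quaternion [x, y, z, w].
In Python, from station import ctrl, vision, models gives the robot as it stands. The module is installed in compiled form; this text tells all that it offers.
- The arm moves only by the tool arm_command, never from a script. Its argument "moves" is one flat list of numbers, 7 for each row, row after row: the shift along the tool's x, y, z in cm, then the turn, a rotation vector about the tool's x, y, z in degrees, then the finger opening in cm, from 0 to 8.7. A call has 1 to 8 rows; each row is the pose to reach, as a shift and turn from the pose commanded when the call began, along the tool's axes at that moment; what a row does not reach only later rows make up. A row lasts 1/12 s, in which the tool goes at most 41.7 mm and 7.16 degrees, less where a joint would pass 70% of its speed; a pose out of reach is approached as far as the arm can. A call with a gripper value outside its range is refused whole. The fingers move at their own pace and stop on an object; the grip force is fixed at half the most. Time passes only in rows, so rows that repeat a pose let the fingers close. It gives the time, the measured TCP pose, the force, the opening and the grip force at its end, in the units of the state.
- ctrl.get_obs(): the state, without advancing time (a new reading comes with each control period).
- vision.snapshot(name): name is "scene" or "top" or "wrist"; returns a dict with "pixels" (384x512x3 uint8, red, green, blue), "K" (3x3 intrinsics, pixels), "rvec" (rotation vector, rad) and "tvec" (3), from world to camera coordinates, as OpenCV has them. Camera axes: x right, y down, z forward; pixel columns grow to the right and rows downward; lengths in m; the calibration is good to about 2 mm. A picture is of the moment at which its call begins. There is no depth.
- ctrl.job_done(): hands the job in; it is judged then, once.
Trained networks look in a picture, given as the dict that the camera call returned (one of the last four; its "shot" number tells which), for a name from the list of things; names that differ only in an ending like _2 or _b are one class to them, and where a whole thing is asked for, a point or a joint stands for the part that bears it (a point fixed in the world has none). Each returns a list of dicts, best first, with "p" (0 to 1); they miss things now and then, are a little off and sometimes report something else, mostly with a low value. They report only what shows in the picture. A call takes as long as a camera call.
- models.boxes_of(picture, target): "point" ([x, y, z] in m, in world coordinates, good to about 4 mm: the middle of the surface that is visible of it).
- models.mark_of(picture, target): "point" ([x, y, z] in m, in world coordinates, good to about 4 mm: a listed point, or the origin of a listed thing).
The state is a dict: "time": time; "joints": joint angles; "qd": joint speeds; "effort": joint torques, N m; "tcp_pos": TCP position; "eef_rot": TCP orientation; "contact_force": force on the tool from outside, world axes, zero at the start; "moment": the same for the moment, N m; "finger_gap": opening from 0.0 (shut) to 1.0 (fully open); "grasp_force": force on a finger pad.
Only numpy, scipy, OpenCV 4.12 (cv2) and the standard library are available. Lean on these libraries where they do the work, as an engineer would, in place of code of your own. Each camera call takes 0.05 s, during which the arm holds its last target. There are 200 camera calls.

## Task

Close the plaster casting mould in its frame: gently push the front half along its rails until it meets the rear half, then use the ring spanner (not your fingers) to turn each of the two stiff clamp screws about a quarter turn, so that its dog swings in, stands square behind the front half and holds the mould tight. Finally lay the spanner flat on the bench, clear of the frame, and leave everything else where it stands.

Things in the scene. Friction and masses are not known exactly. Their poses are not given: they have to be found in the camera images.
- frame: Casting frame, fixed: wooden board 16 mm thick, about 250 x 236 mm, with 2 low rails (inner faces y = +-63 mm), 2 clamp posts, and a fence with 2 black rubber buffers (faces at x = 62 mm, each gives 6 mm, 1000 N/m). Origin: underside, in the plane where the mould halves meet; x along the rails from the front half to the fence, y left, z up. +x leads away from the robot (yaw +-0.25).
- mould_rear: Rear half of the plaster mould: off-white block 62 mm thick (x), 120 long (y), 85 high, 0.4 kg, loose on the board between the rails (3 mm play each side), against the buffers. Origin: underside; its flat mating face is at its own x = -29 mm and looks towards the front half, its back is at x = +33 mm.
- mould_front: Front half, nearer the robot: a loose block of the same size, about 0.4 kg, turned round: its own -x points to the rear half; mating face at its x = -29 mm, back (to the robot) at x = +33 mm. Starts 40 to 58 mm short of the rear half. Slides with about 2.5 N of friction; push its back low and midway (lowest contact about 40 mm above the bench) or it tips.
- front_face (a point): Centre of the front half's mating face, 42.5 mm above its underside. Axes as mould_front.
- rear_face (a point): Centre of the rear half's mating face, 42.5 mm above its underside. Axes as mould_rear.
- screw_left (a joint): Angle of the left clamp screw (frame x = -68, y = +86 mm): captive upright spindle with a dog below (flat finger, 18 mm wide, reaching 42 mm, 41 to 61 mm above the bench) and a six-lobe head. 0: dog along frame -x. Positive closes COUNTERCLOCKWISE from above; 1.57: dog square behind the front half; stop 1.60. Starts 0 to 0.35. Stiff (0.3 N m), stays put. Bears on a closed mould from 1.50 on.
- screw_right (a joint): Angle of the right clamp screw (frame x = -68, y = -86 mm), the mirror image of the left one: positive closes CLOCKWISE from above. 0: dog along frame -x; 1.57: dog points inward, square behind the front half. Same start, stop and stiffness.
- screw_left_head (a point): On the left screw's axis, at the top of its six-lobe (star) head, 156 mm above the bench. Lobes 6.5 mm wide, 40 mm over opposite tips, from 142 to 156 mm up; core 25 mm; round collar 48 mm wide below carries the spanner's ring; pilot cone above, 27 mm at its foot, up to 168 mm. At joint 0 two lobes point along frame +x and -x; the head turns with the dog.
- screw_right_head (a point): The same point on the right screw, whose head is the same.
- spanner: Cranked double-ended steel ring spanner, 218 mm long, 0.18 kg, lying flat on its two rings. Origin: bottom plane, midway along; x runs along it towards the BIG ring, z up. Straight handle 104 mm long, 15 wide, 14 high, its middle 34 mm above the rings' underside. The small ring (x = -85 mm, 39 mm across) does not fit the clamp screws.
- spanner_big_ring (a point): Centre of the big ring (spanner x = +85 mm), at its underside: 56 mm across, 12 mm high, with 6 inward teeth (4.5 mm wide, opposite tips 31 mm apart) between 6 gaps, two of the gaps lying along the spanner. It drops over a clamp screw's head in any of six seats 60 degrees apart, lobes in the gaps, with 2.5 mm of play and about 10 degrees of rotary play either way. Axes as spanner.
- spanner_grip (a point): Middle of the spanner's handle, at half its height. Axes as spanner.
- stick_tin: Bystander: grey tin of modelling sticks, 67 mm diameter, 166 mm high with its sticks, beside the right of the frame. Origin: centre of the underside.
- glaze_jar: Bystander: closed glaze jar, 55 mm diameter, 78 mm high, with a green cap. Origin: centre of the underside.
- bowl: Bystander: terracotta bowl, 95 mm diameter, 40 mm high. It and the spanner may have changed places. Origin: centre of the underside.
- stamp: Bystander: wooden seal stamp, 34 mm wide, 61 mm high, standing. Origin: centre of the underside.
- lid: Bystander: small brown pot lid, 77 mm diameter, 31 mm high, lying. Origin: centre of the underside.
- cup: Bystander: brown cup, 63 mm diameter, 60 mm high. Origin: centre of the underside.

How it is judged:
On the way, in this order (a step that is already met when the one before it is completed fails the run):
1. the front half has been pushed to within 6 mm of the rear half, with both screws still open (under 1.0 rad) (x of front_face in the frame of rear_face above -0.006 m and value of joint each of screw_left, screw_right below 1 rad), for 0.2 s.
2. both clamp screws are turned home, dogs square behind the front half (value of joint each of screw_left, screw_right above 1.5 rad), for 0.2 s.
At the end, for the whole second after the job is handed in: Both screws at 1.5 rad or more; the halves pressed together with over 1.5 N; they meet within 2.5 mm, 6 mm sideways, parallel within 0.03 rad, upright within 0.05 rad; spanner flat on the bench (height within 6 mm, tilt 0.08 rad), at rest, not touching the frame (all of step 2 and contact force between mould_front and mould_rear above 1.5 N and x of front_face in the frame of rear_face above -0.0025 m and y of front_face in the frame of rear_face between -0.006 and 0.006 m and angle between the x axis of mould_front and the x axis of mould_rear, either way round below 0.03 rad and angle between each of mould_front, mould_rear's own z axis and vertical below 0.05 rad and height (world z) of spanner between -0.006 and 0.006 m and angle between spanner's own z axis and vertical below 0.08 rad and linear speed of spanner below 0.02 m/s and not (contact force between spanner and frame above 0.05 N)).
It fails at once if a bystander (tin, glaze jar, bowl, stamp, lid, cup) is moved by more than 25 mm (distance of any of stick_tin, glaze_jar, bowl, stamp, lid, cup from where it was at the start of the episode above 0.025 m).
It fails at once if a clamp screw is pushed with the fingers or the arm (over 3 N) instead of with the spanner (contact force between any of the fingers, the arm and screw_left above 3 N or contact force between any of the fingers, the arm and screw_right above 3 N).
It fails at once if the plaster is pushed hard (over 40 N) (contact force between any of the fingers, the arm and mould_front above 40 N or contact force between any of the fingers, the arm and mould_rear above 40 N).
It fails at once if a mould half is tipped by more than 0.3 rad (angle between any of mould_front, mould_rear's own z axis and vertical above 0.3 rad).
It also fails if it takes over 72 s, if anything falls off the work surface, if the arm or the gripper's body presses on something with over 40 N, if the wrist force passes 120 N, or if a joint passes its speed limit or range.

## Working session

There is one attempt and no reset: what is moved stays moved. The work goes in short steps, Python scripts to look and compute and a tool call to move; the robot and the scene stay as the last step left them, time stands still between calls to the robot, and variables do not carry over. Pictures are saved under pics/ and viewed, at most 10 in all, crops included, and the job is handed in when it is done.

Besides the shell and the picture viewer there is one more tool, called after "Call:" as name(argument=value, ...), one argument or row to a line, values as JSON. arm_command: Moves the arm, as the interface text tells. Its arguments: {"type":"object","properties":{"moves":{"type":"array"}},"required":["moves"]}

```bash
mkdir -p pics
cat > look.py <<'E'
from station import ctrl, vision, models
import numpy as np, cv2, sys
def save(pic,name): cv2.imwrite('pics/'+name+'.png',cv2.cvtColor(pic['pixels'],cv2.COLOR_RGB2BGR))
def marks(pic,names):
    for n in names:
        r=models.mark_of(pic,n)
        print(n,[(np.round(d['point'],4).tolist(),round(d['p'],2)) for d in r[:2]])
E
python3 - <<'E'
from look import *
o=ctrl.get_obs(); print(o['time'],o['tcp_pos'],o['eef_rot'])
N=['frame','mould_rear','mould_front','front_face','rear_face','screw_left_head','screw_right_head','spanner','spanner_big_ring','spanner_grip','stick_tin','glaze_jar','bowl','stamp','lid','cup']
for c in('top','scene'):
    p=vision.snapshot(c); save(p,c+'0'); print(c); marks(p,N)
    print({k:v for k,v in models.mark_of(p,'spanner')[0].items()})
E
```

```text
0.0 [ 0.22981348 -0.60741346  0.22146608] [ 9.83681033e-01  1.79918609e-01 -2.10301890e-04 -9.35231985e-04]
top
frame [([0.6532, -0.0051, 0.0011], 0.74), ([0.7572, 0.0857, -0.0001], 0.45)]
mould_rear [([0.6736, -0.0012, 0.016], 0.86)]
mould_front [([0.5744, -0.0249, 0.0162], 0.63)]
front_face [([0.5985, -0.0189, 0.0575], 0.58)]
rear_face [([0.6454, -0.003, 0.0569], 0.78), ([0.7127, -0.1677, 0.0023], 0.28)]
screw_left_head [([0.5647, 0.0612, 0.1528], 0.77)]
screw_right_head [([0.6021, -0.106, 0.1581], 0.56)]
spanner [([0.4241, 0.3509, -0.0009], 0.76), ([0.6746, -0.0022, 0.0182], 0.55)]
spanner_big_ring [([0.4232, 0.3519, -0.0031], 0.62), ([0.379, 0.427, 0.0007], 0.59)]
spanner_grip [([0.4261, 0.3493, 0.0336], 0.82), ([0.3772, 0.4276, 0.0005], 0.37)]
stick_tin [([0.7127, -0.1679, 0.0001], 0.62)]
glaze_jar [([0.7941, -0.1494, 0.0045], 0.73)]
bowl [([0.561, -0.3797, 0.0011], 0.74)]
stamp [([0.3836, -0.3832, -0.0005], 0.65), ([0.3914, 0.0656, 0.0022], 0.41)]
lid [([0.3819, -0.3835, -0.0002], 0.74), ([0.378, 0.4255, 0.0006], 0.59)]
cup [([0.7576, 0.085, -0.0013], 0.69)]
{'point': [0.4241, 
[... 312 characters left out ...]
34, 0.0602], 0.9)]
screw_left_head [([0.5618, 0.0618, 0.1569], 0.57)]
screw_right_head [([0.6063, -0.1043, 0.1554], 0.59)]
spanner [([0.4278, 0.353, 0.0041], 0.74), ([0.5609, -0.3761, 0.0015], 0.23)]
spanner_big_ring [([0.3803, 0.4284, 0.0004], 0.79)]
spanner_grip [([0.425, 0.3531, 0.0347], 0.89)]
stick_tin [([0.7103, -0.1688, 0.0007], 0.9), ([0.6022, -0.0164, 0.0565], 0.63)]
glaze_jar [([0.7964, -0.1508, -0.0007], 0.84), ([0.3782, -0.3827, -0.0009], 0.62)]
bowl [([0.4249, 0.3513, 0.0324], 0.57), ([0.5613, -0.3752, 0.0035], 0.54)]
stamp [([0.3936, 0.07, 0.0014], 0.45)]
lid [([0.3811, -0.3849, 0.0017], 0.45)]
cup [([0.7568, 0.0855, -0.0017], 0.7)]
{'point': [0.4278, 0.353, 0.0041], 'p': 0.74}
```

View pics/top0.png

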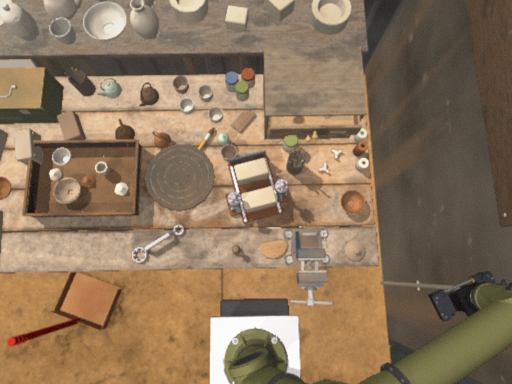

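View pics/scene0.png

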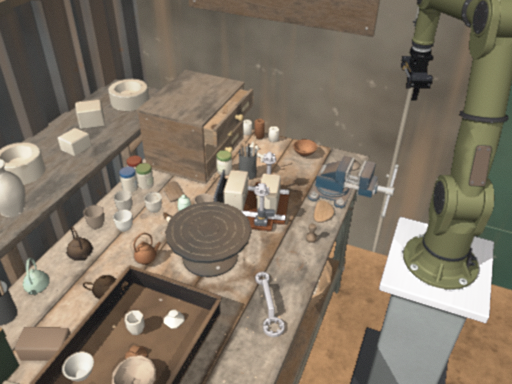

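Top picture: the spanner lies around (160,243) with its big ring at (139,255). The frame is around (258,188), with the stamp at (236,250), a vise at (308,250) and the tin at (297,160). The scene view agrees. Next I'll stage behind the front half.

```bash
cat >> look.py <<'E'
from scipy.spatial.transform import Rotation as R
YAW=np.arctan2(0.0405,0.1665)   # frame yaw from the two screw heads
O=np.array([0.6500,-0.0057])
SL=np.array([0.5635,0.0615]); SR=np.array([0.604,-0.105])
def fr(x,y=0):  # frame -> world xy
    c,s=np.cos(YAW),np.sin(YAW); return O+np.array([c*x-s*y,s*x+c*y])
def rot(psi,tilt=0): # tool x at world angle psi (deg), down; tilt about tool x (deg)
    return R.from_euler('z',psi,degrees=True)*R.from_euler('x',180,degrees=True)*R.from_euler('x',tilt,degrees=True)
def rows(targets,start=None):
    """targets: (x,y,z,psi,tilt,open_cm,nrows); rows relative to start pose, interpolated"""
    o=ctrl.get_obs()
    p0=np.array(o['tcp_pos']) if start is None else np.array(start[0]); r0=R.from_quat(o['eef_rot']) if start is None else start[1]
    lp,lr=p0,r0
    for (x,y,z,psi,tilt,g,n) in targets:
        p=np.array([x,y,z]); r=rot(psi,tilt); dv=(lr.inv()*r).as_rotvec()
        need=max(np.linalg.norm(p-lp)/.0417,np.degrees(np.linalg.norm(dv))/7.16)
        print('need %.1f'%need)
        for k in range(1,n+1):
            q=lp+(p-lp)*k/n; rr=lr*R.from_rotvec(dv*k/n)
            a=r0.inv().apply(q-p0)*100; b=np.degrees((r0.inv()*rr).as_rotvec())
            print(', '.join('%g'%v for v in list(np.round(a,2))+list(np.round(b,1))+[g])+',')
        lp,lr=p,r
def st():
    o=ctrl.get_obs(); r=R.from_quat(o['eef_rot']).as_matrix()
    print('t%.2f'%o['time'],np.round(o['tcp_pos'],4),'psi%.1f'%np.degrees(np.arctan2(r[1,0],r[0,0])),'zdir',np.round(r[:,2],3),'F',np.round(o['contact_force'],1),'gap',round(o['finger_gap'],3),'grip',round(o['grasp_force'],1),'j',np.round(o['joints'],2))
E
python3 - <<'E'
from look import *
print(np.degrees(YAW)); s=fr(-.155)
rows([(0.36,-0.34,0.32,60,0,3,8)]); 
rows([(*s,0.25,103.6,0,0,8)],start=(np.array([0.36,-0.34,0.32]),rot(60)))
E
```

```text
13.671307132195833
need 7.5
2.7, -2.56, -1.22, 0, 0, -4.9, 3,
5.41, -5.11, -2.44, 0, 0, -9.8, 3,
8.11, -7.67, -3.65, 0, 0, -14.7, 3,
10.82, -10.23, -4.87, 0, 0, -19.6, 3,
13.52, -12.79, -6.09, 0, 0, -24.5, 3,
16.23, -15.34, -7.31, 0, 0, -29.5, 3,
18.93, -17.9, -8.52, 0, 0, -34.4, 3,
21.63, -20.46, -9.74, 0, 0, -39.3, 3,
need 8.1
4.09, -0.35, 0.87, 0, 0, -5.5, 0,
8.19, -0.7, 1.75, -0, 0, -10.9, 0,
12.28, -1.05, 2.62, 0, 0, -16.4, 0,
16.37, -1.41, 3.5, 0, 0, -21.8, 0,
20.47, -1.76, 4.38, -0, 0, -27.3, 0,
24.56, -2.11, 5.25, -0, 0, -32.7, 0,
28.65, -2.46, 6.13, 0, 0, -38.2, 0,
32.75, -2.81, 7, 0, 0, -43.6, 0,
```

Call:
arm_command(
  moves=[5.4, -5.1, -4, 0, 0, -9.8, 3, 10.8, -10.2, -7, 0, 0, -19.6, 3, 16.2, -15.3, -9.7, 0, 0, -29.5, 3, 21.6, -20.5, -9.7, 0, 0, -39.3, 3, 21.6, -20.5, -9.7, 0, 0, -39.3, 3, 21.6, -20.5, -9.7, 0, 0, -39.3, 3, 21.6, -20.5, -9.7, 0, 0, -39.3, 3, 21.6, -20.5, -9.7, 0, 0, -39.3, 3],
)

```text
time: 2.47
tcp_pos: [0.3624, -0.3351, 0.3214]
eef_rot: [0.864, 0.503, 0.001, 0.001]
contact_force: [1.0, -0.9, 0.6]
finger_gap: 0.478
grasp_force: 0.0
```

Call:
arm_command(
  moves=[8, -0.7, 1.7, 0, 0, -10.9, 0, 16.4, -1.4, 3.5, 0, 0, -21.8, 0, 24.6, -2.1, 5.2, 0, 0, -32.7, 0, 32.7, -2.8, 7, 0, 0, -43.6, 0, 32.7, -2.8, 7, 0, 0, -43.6, 0, 32.7, -2.8, 7, 0, 0, -43.6, 0, 32.7, -2.8, 7, 0, 0, -43.6, 0, 32.7, -2.8, 7, 0, 0, -43.6, 0],
)

```text
time: 3.13
tcp_pos: [0.4981, -0.0426, 0.2501]
eef_rot: [0.618, 0.786, -0.0, 0.001]
contact_force: [0.2, -0.6, 0.1]
finger_gap: 0.008
grasp_force: 0.0
```

Run:
```python
from look import *
st()
p=vision.snapshot('wrist'); save(p,'w1'); marks(p,['front_face','rear_face','mould_front','screw_left_head','screw_right_head','frame'])
p=vision.snapshot('top'); marks(p,['screw_left_head','screw_right_head'])
s=fr(-.155)
rows([(*s,0.038,103.6,-10,0,8)])
```

```text
t3.13 [ 0.4981 -0.0426  0.2501] psi103.7 zdir [ 0.001 -0.001 -1.   ] F [ 0.2 -0.6  0.1] gap 0.008 grip 0.0 j [ 0.7   0.01 -0.67  1.75  0.01  1.38  0.27]
front_face []
rear_face [([0.6493, -0.0075, 0.0572], 0.82), ([0.7592, 0.0852, 0.0003], 0.63)]
mould_front []
screw_left_head [([0.563, 0.0603, 0.1592], 0.88)]
screw_right_head [([0.6459, -0.0047, 0.0009], 0.7)]
frame [([0.6488, -0.004, 0.0006], 0.66)]
screw_left_head [([0.5631, 0.0629, 0.1554], 0.68)]
screw_right_head [([0.5594, -0.3796, -0.0016], 0.56), ([0.5989, -0.0197, 0.0564], 0.48)]
need 5.1
0.04, 0.03, 2.65, -1.2, 0, -0, 0,
0.08, 0.07, 5.31, -2.5, 0, -0, 0,
0.12, 0.1, 7.96, -3.7, 0, -0, 0,
0.16, 0.13, 10.61, -5, 0, -0.1, 0,
0.2, 0.16, 13.27, -6.2, 0, -0.1, 0,
0.24, 0.2, 15.92, -7.5, 0, -0.1, 0,
0.28, 0.23, 18.57, -8.7, 0, -0.1, 0,
0.32, 0.26, 21.23, -10, 0, -0.1, 0,
```

View pics/w1.png

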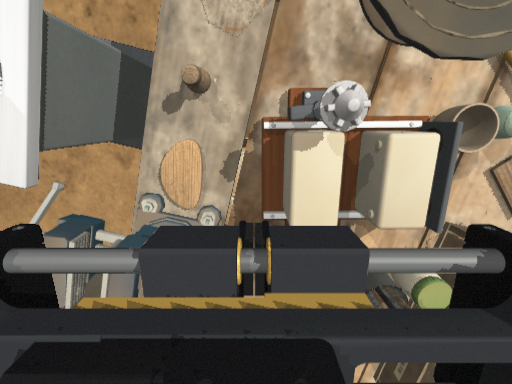

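Wrist view: the left head is clear at (345,104) with the front half at (315,178), rear half at (400,178). Descending behind the front half, tilted 10°.

Call:
arm_command(
  moves=[0.1, 0, 4, -3, 0, 0, 0, 0.2, 0.1, 8, -6, 0, 0, 0, 0.2, 0.1, 12, -8, 0, 0, 0, 0.3, 0.2, 16, -10, 0, 0, 0, 0.3, 0.3, 19, -10, 0, 0, 0, 0.3, 0.3, 21.2, -10, 0, 0, 0, 0.3, 0.3, 21.2, -10, 0, 0, 0, 0.3, 0.3, 21.2, -10, 0, 0, 0],
)

```text
time: 4.3
tcp_pos: [0.4992, -0.0412, 0.0376]
eef_rot: [0.616, 0.783, 0.068, 0.053]
contact_force: [0.6, 0.3, 0.3]
finger_gap: 0.002
grasp_force: 0.0
```

Run:
```python
from look import *
st()
for n in (-.12,-.085,-.078): print(n); rows([(*fr(n),0.038,103.6,-10,0,1)])
# lobe angle of the left head from the saved wrist picture is done after the push
```

```text
t4.30 [ 0.4992 -0.0412  0.0376] psi103.6 zdir [ 0.167  0.042 -0.985] F [0.6 0.3 0.3] gap 0.002 grip 0.0 j [ 0.7   0.12 -0.66  2.14  0.03  0.75  0.27]
-0.12
need 0.8
-0.11, 3.45, 0.56, -0.1, -0.1, -0, 0,
-0.085
need 1.7
-0.1, 6.9, 1.16, -0.1, -0.1, -0, 0,
-0.078
need 1.8
-0.1, 7.59, 1.28, -0.1, -0.1, -0, 0,
```

Call:
arm_command(
  moves=[-0.1, 1, 0.2, 0, 0, 0, 0, -0.1, 2, 0.3, 0, 0, 0, 0, -0.1, 2.5, 0.4, 0, 0, 0, 0, -0.1, 3, 0.5, 0, 0, 0, 0, -0.1, 3.5, 0.6, 0, 0, 0, 0, -0.1, 4, 0.7, 0, 0, 0, 0, -0.1, 4.5, 0.8, 0, 0, 0, 0, -0.1, 5, 0.9, 0, 0, 0, 0],
)

```text
time: 4.97
tcp_pos: [0.5492, -0.03, 0.0375]
eef_rot: [0.616, 0.783, 0.068, 0.053]
contact_force: [-5.2, -1.3, 4.3]
finger_gap: 0.006
grasp_force: 2.6
```

Call:
arm_command(
  moves=[0, 0.4, 0.1, 0, 0, 0, 0, 0, 0.8, 0.1, 0, 0, 0, 0, 0, 1.2, 0.2, 0, 0, 0, 0, 0, 1.5, 0.3, 0, 0, 0, 0, 0, 1.8, 0.3, 0, 0, 0, 0, 0, 2.0, 0.4, 0, 0, 0, 0, 0, 2.0, 0.4, 0, 0, 0, 0, 0, 2.0, 0.4, 0, 0, 0, 0],
)

```text
time: 5.63
tcp_pos: [0.5699, -0.0248, 0.0376]
eef_rot: [0.616, 0.783, 0.069, 0.054]
contact_force: [-0.2, 0.2, -0.3]
finger_gap: 0.005
grasp_force: 0.2
```

Run:
```python
from look import *
st(); o=ctrl.get_obs(); c,s=np.cos(YAW),np.sin(YAW); d=np.array(o['tcp_pos'])[:2]-O; print('frame xy',c*d[0]+s*d[1],-s*d[0]+c*d[1])
for cam in('top','scene'):
  p=vision.snapshot(cam); marks(p,['front_face','rear_face'])
```

```text
t5.63 [ 0.5699 -0.0248  0.0376] psi103.6 zdir [ 0.17   0.041 -0.985] F [-0.2  0.2 -0.3] gap 0.005 grip 0.2 j [ 0.6   0.27 -0.63  1.98  0.17  0.78  0.13]
frame xy -0.08229886096580656 0.00038244579239138723
front_face [([0.6357, -0.011, 0.0521], 0.46)]
rear_face [([0.6468, -0.0052, 0.0568], 0.78)]
front_face [([0.6395, -0.0028, 0.0573], 0.75), ([0.5615, -0.3775, 0.0016], 0.28)]
rear_face [([0.6498, -0.0043, 0.0579], 0.61)]
```

Call:
arm_command(
  moves=[0, 0.15, 0, 0, 0, 0, 0, 0, 0.3, 0.1, 0, 0, 0, 0, 0, 0.45, 0.1, 0, 0, 0, 0, 0, 0.5, 0.1, 0, 0, 0, 0, 0, 0.5, 0.1, 0, 0, 0, 0],
)

```text
time: 6.35
tcp_pos: [0.5742, -0.0238, 0.0369]
eef_rot: [0.616, 0.783, 0.068, 0.054]
contact_force: [-1.0, -0.4, -1.8]
finger_gap: 0.004
grasp_force: 0.8
```

Run:
```python
from look import *
st(); o=ctrl.get_obs(); c,s=np.cos(YAW),np.sin(YAW); d=np.array(o['tcp_pos'])[:2]-O; print('frame xy',c*d[0]+s*d[1],-s*d[0]+c*d[1])
for cam in('wrist','scene'):
  p=vision.snapshot(cam); marks(p,['front_face','rear_face'])
  cv2.imwrite('pics/%s2.png'%cam,cv2.resize(cv2.cvtColor(p['pixels'][130:260,200:330] if cam=='scene' else p['pixels'],cv2.COLOR_RGB2BGR),None,fx=4 if cam=='scene' else 1,fy=4 if cam=='scene' else 1,interpolation=3))
```

```text
t6.35 [ 0.5742 -0.0238  0.0369] psi103.6 zdir [ 0.168  0.041 -0.985] F [-1.  -0.4 -1.8] gap 0.004 grip 0.8 j [ 0.59  0.28 -0.63  1.97  0.18  0.78  0.12]
frame xy -0.07794633495142154 0.0003255555708455912
front_face []
rear_face []
front_face [([0.6415, -0.0023, 0.0591], 0.86)]
rear_face [([0.6465, -0.0046, 0.0585], 0.93)]
```

View pics/wrist2.png

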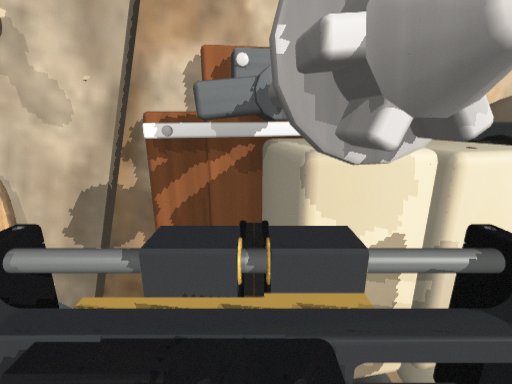

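Wrist view: the halves nearly meet at column ~437, and the dog is at (230,97), still open. A few mm more.

Call:
arm_command(
  moves=[0, 0.15, 0, 0, 0, 0, 0, 0, 0.3, 0, 0, 0, 0, 0, 0, 0.4, 0, 0, 0, 0, 0, 0, 0.4, 0, 0, 0, 0, 0],
)

```text
time: 6.98
tcp_pos: [0.5784, -0.0228, 0.038]
eef_rot: [0.616, 0.783, 0.069, 0.054]
contact_force: [-1.1, 0.7, -0.1]
finger_gap: 0.004
grasp_force: 0.8
```

Run:
```python
from look import *
st(); o=ctrl.get_obs(); c,s=np.cos(YAW),np.sin(YAW); d=np.array(o['tcp_pos'])[:2]-O; print('frame xy',c*d[0]+s*d[1],-s*d[0]+c*d[1])
for cam in('scene','top'):
  p=vision.snapshot(cam); marks(p,['front_face','rear_face'])
```

```text
t6.98 [ 0.5784 -0.0228  0.038 ] psi103.6 zdir [ 0.169  0.041 -0.985] F [-1.1  0.7 -0.1] gap 0.004 grip 0.8 j [ 0.59  0.28 -0.63  1.96  0.18  0.78  0.11]
frame xy -0.07359727702033987 0.0002774971544607409
front_face [([0.6462, -0.0037, 0.0605], 0.63), ([0.3939, 0.067, -0.003], 0.23)]
rear_face [([0.6773, 0.0016, 0.0202], 0.63)]
front_face [([0.6448, -0.011, 0.0527], 0.59), ([0.3762, 0.428, 0.0002], 0.16)]
rear_face [([0.6452, -0.0053, 0.0555], 0.79)]
```

Call:
arm_command(
  moves=[0, 0.1, 0, 0, 0, 0, 0, 0, 0.2, 0, 0, 0, 0, 0, 0, 0.3, 0, 0, 0, 0, 0],
)

```text
time: 7.53
tcp_pos: [0.5807, -0.0224, 0.0383]
eef_rot: [0.616, 0.783, 0.068, 0.054]
contact_force: [-3.7, -1.1, 0.5]
finger_gap: 0.008
grasp_force: 2.1
```

Call:
arm_command(
  moves=[0, 0.1, 0, 0, 0, 0, 0, 0, 0.2, 0, 0, 0, 0, 0, 0, 0.2, 0, 0, 0, 0, 0],
)

```text
time: 7.78
tcp_pos: [0.5816, -0.0222, 0.0383]
eef_rot: [0.616, 0.783, 0.067, 0.053]
contact_force: [-5.4, -2.1, -0.4]
finger_gap: 0.005
grasp_force: 2.5
```

Run:
```python
from look import *
st()
p=vision.snapshot('scene'); marks(p,['front_face','rear_face'])
cv2.imwrite('pics/s3.png',cv2.resize(cv2.cvtColor(p['pixels'][140:240,200:330],cv2.COLOR_RGB2BGR),None,fx=5,fy=5,interpolation=3))
```

```text
t7.78 [ 0.5816 -0.0222  0.0383] psi103.6 zdir [ 0.166  0.04  -0.985] F [-5.4 -2.1 -0.4] gap 0.005 grip 2.5 j [ 0.58  0.29 -0.63  1.95  0.19  0.79  0.11]
front_face [([0.6499, -0.0032, 0.0578], 0.72)]
rear_face [([0.6505, -0.0026, 0.0564], 0.82), ([0.7579, 0.0828, -0.0003], 0.4)]
```

View pics/s3.png

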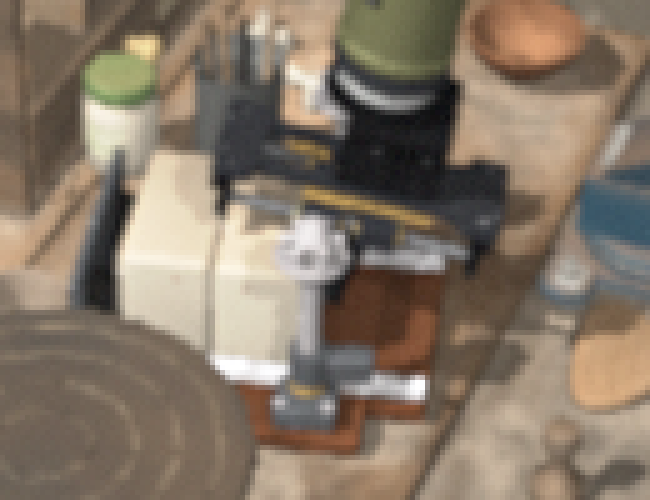

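Close-up: the seam at column ~213 is shut, the dog at (345,360) is still open. Now I retreat and view the heads from the side.

Call:
arm_command(
  moves=[0, -2.5, -0.4, 0, 0, 0, 0, 0, -6, -1, 0, 0, 0, 0, 0, -6, -1, 0, 0, 0, 0, 0, -5.5, -5, 0, 0, 0, 0, 0, -4.8, -9, 2, 0, 0, 0, 0, -4, -13, 6, 0, 0, 0, 0, -3.3, -17, 10, 0, 0, 0, 0, -2.6, -21, 10, 0, 0, 0],
)

```text
time: 8.6
tcp_pos: [0.5251, -0.0355, 0.2442]
eef_rot: [0.618, 0.786, 0.001, 0.001]
contact_force: [1.0, -0.3, -0.8]
finger_gap: 0.007
grasp_force: 0.0
```

Run:
```python
from look import *
st()
p=vision.snapshot('scene'); marks(p,['front_face','rear_face'])
rows([(0.5,-0.14,0.30,103.6,0,8.7,4)])
```

```text
t8.60 [ 0.5251 -0.0355  0.2442] psi103.7 zdir [ 0.002  0.    -1.   ] F [ 1.  -0.3 -0.8] gap 0.007 grip 0.0 j [ 0.67  0.09 -0.69  1.71  0.06  1.37  0.21]
front_face [([0.6511, -0.0012, 0.0598], 0.67)]
rear_face [([0.648, -0.0027, 0.0585], 0.76)]
need 2.9
-2.38, -1.24, -1.37, 0.1, 0, 0, 8.7,
-4.76, -2.48, -2.74, 0.3, 0.1, 0, 8.7,
-7.15, -3.73, -4.1, 0.4, 0.1, 0.1, 8.7,
-9.53, -4.97, -5.47, 0.5, 0.2, 0.1, 8.7,
```

Call:
arm_command(
  moves=[-2.5, -1.3, -2.5, 0, 0, 0, 8.7, -6, -3, -5.5, 0, 0, 0, 8.7, -9.5, -5, -5.5, 0, 0, 0, 8.7, -9.5, -5, -5.5, 0, 0, 0, 8.7, -9.5, -5, -5.5, 0, 0, 0, 8.7],
)

```text
time: 9.17
tcp_pos: [0.4955, -0.1446, 0.2954]
eef_rot: [0.621, 0.784, -0.0, 0.0]
contact_force: [-0.2, 0.7, -0.1]
finger_gap: 0.301
grasp_force: 0.0
```

```bash
cat > heads.py <<'E'
from look import *
p=vision.snapshot('wrist'); st()
marks(p,['screw_left_head','screw_right_head'])
def plane(z,c,half=0.05,n=300): # rectify the plane z, image up=+y? columns=+x, rows=-y
    g=np.linspace(-half,half,n); X,Y=np.meshgrid(c[0]+g,c[1]-g)
    P=np.stack([X.ravel(),Y.ravel(),np.full(X.size,z)],1)
    uv,_=cv2.projectPoints(P,np.array(p['rvec']),np.array(p['tvec']),np.array(p['K']),None)
    uv=uv.reshape(n,n,2).astype(np.float32); return cv2.remap(p['pixels'],uv[...,0],uv[...,1],cv2.INTER_LINEAR)
E
python3 - <<'E'
from heads import *
a=plane(.153,SL); b=plane(.153,SR)
cv2.imwrite('pics/heads.png',cv2.cvtColor(np.hstack([a,b]),cv2.COLOR_RGB2BGR)); save(p,'w4')
E
```

```text
t9.22 [ 0.4959 -0.1417  0.2951] psi103.4 zdir [-0.  0. -1.] F [-0.3  0.1  0.6] gap 0.341 grip 0.0 j [ 0.8   0.03 -0.59  1.65  0.02  1.47  0.45]
screw_left_head [([0.5627, 0.0618, 0.1565], 0.97)]
screw_right_head [([0.6067, -0.1001, 0.1595], 0.63)]
```

View pics/heads.png

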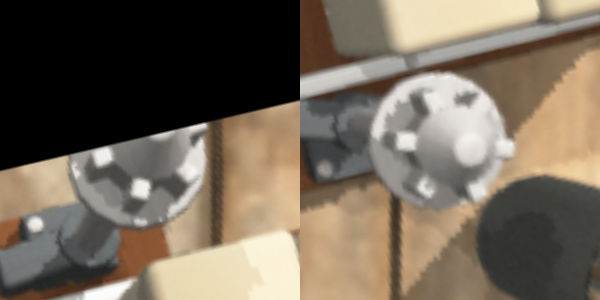

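Rectified crops: right head's lobes at (407,141),(427,100),(475,192),(507,148) → angle ≈ -3° (mod 60), so q_right ≈ 0.29. The left is cut off at (140,188), so I'll take a better look on the way to the spanner.

Call:
arm_command(
  moves=[3.5, 0.8, 0, 0, 0, 0, 8.7, 7.5, 1.8, 0, 0, 0, 0, 8.7, 11.7, 2.8, 0, 0, 0, 0, 8.7, 11.7, 2.8, 0, 0, 0, 0, 8.7, 11.7, 2.8, 0, 0, 0, 0, 8.7],
)

```text
time: 9.73
tcp_pos: [0.4959, -0.0148, 0.296]
eef_rot: [0.614, 0.789, 0.0, 0.0]
contact_force: [-0.4, -0.9, -0.1]
finger_gap: 0.82
grasp_force: 0.0
```

Run:
```python
from heads import *
a=plane(.155,SL)
cv2.imwrite('pics/heads2.png',cv2.cvtColor(a,cv2.COLOR_RGB2BGR))
p=vision.snapshot('wrist'); marks(p,['spanner_big_ring','spanner','spanner_grip'])
s=vision.snapshot('scene'); marks(s,['spanner_big_ring','spanner','spanner_grip'])
t=vision.snapshot('top')
# small/big ring axis: bright pixels near the spanner, projected on z=0.03
K=np.array(t['K']);Rm=cv2.Rodrigues(np.array(t['rvec']))[0];tv=np.array(t['tvec']).ravel()
def uv(P): return cv2.projectPoints(np.array([P],float),np.array(t['rvec']),np.array(t['tvec']),K,None)[0].ravel()
print(uv([.426,.352,.034]),uv([.379,.428,.012]))
rows([(0.425,0.352,0.18,121.5,0,8.7,1)])
cv2.imwrite('pics/sp.png',cv2.resize(cv2.cvtColor(t['pixels'][215:275,120:200],cv2.COLOR_RGB2BGR),None,fx=8,fy=8,interpolation=3))
```

```text
t9.78 [ 0.4959 -0.0177  0.2957] psi103.9 zdir [-0.    -0.001 -1.   ] F [-1.2 -0.9  0.5] gap 0.869 grip 0.0 j [ 0.69 -0.01 -0.7   1.68 -0.01  1.47  0.24]
screw_left_head [([0.5637, 0.0624, 0.1552], 0.68)]
screw_right_head [([0.6049, -0.1038, 0.1594], 0.76)]
spanner_big_ring []
spanner []
spanner_grip []
spanner_big_ring [([0.3818, 0.4277, -0.0002], 0.88), ([0.4286, 0.3525, 0.0024], 0.64)]
spanner [([0.4297, 0.3552, 0.0014], 0.75)]
spanner_grip [([0.4234, 0.3523, 0.0337], 0.88)]
[157.37545243 241.09558564] [137.86034482 254.63167361]
need 9.5
37.88, 1.86, 11.61, -0, -0, -17.9, 8.7,
```

View pics/heads2.png

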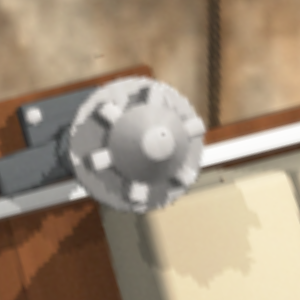

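Left lobes at (110,112),(148,97),(194,128),(183,180),(139,190),(100,158) → ≈ 20° mod 60, so q_left ≈ 0.1. On to the spanner.

Call:
arm_command(
  moves=[4, 0.2, 0, 0, 0, -2, 8.7, 8, 0.4, 0, 0, 0, -4, 8.7, 12, 0.6, 0, 0, 0, -6, 8.7, 17, 0.8, 2, 0, 0, -8, 8.7, 21, 1, 4, 0, 0, -10, 8.7, 25, 1.2, 6, 0, 0, -12, 8.7, 29, 1.4, 8, 0, 0, -14, 8.7, 33, 1.6, 10, 0, 0, -17, 8.7],
)

```text
time: 11.0
tcp_pos: [0.4376, 0.2841, 0.2068]
eef_rot: [0.495, 0.869, 0.0, 0.001]
contact_force: [1.7, 1.1, 0.1]
finger_gap: 1.003
grasp_force: 0.0
```

Run:
```python
from look import *
st()
p=vision.snapshot('wrist'); marks(p,['spanner_big_ring','spanner','spanner_grip']); save(p,'w5')
p=vision.snapshot('scene'); marks(p,['spanner_big_ring','spanner','spanner_grip'])
rows([(0.4255,0.352,0.12,120.4,0,8.7,1)])
```

```text
t11.00 [0.4376 0.2841 0.2068] psi120.7 zdir [ 0.002 -0.    -1.   ] F [1.7 1.1 0.1] gap 1.003 grip 0.0 j [ 0.33  0.15 -1.03  1.76  0.14  1.3  -0.2 ]
spanner_big_ring [([0.3768, 0.4208, -0.0009], 0.8)]
spanner [([0.4251, 0.3554, -0.0008], 0.88)]
spanner_grip []
spanner_big_ring [([0.38, 0.4302, 0.0011], 0.97)]
spanner [([0.4254, 0.3527, 0.0051], 0.87)]
spanner_grip [([0.4247, 0.3481, 0.0309], 0.72)]
need 2.7
6.81, 2.4, 8.76, 0.1, 0.1, 0, 8.7,
```

View pics/w5.png

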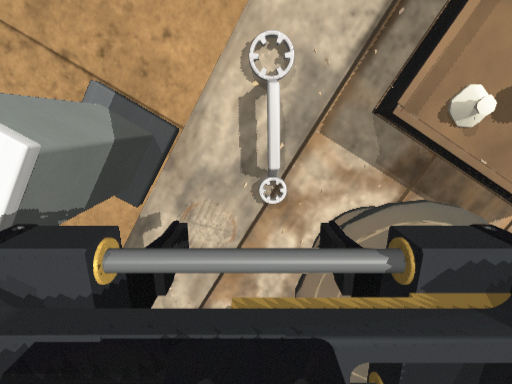

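Wrist view: the big ring's centre is at (271,55), the small ring's at (273,189). I'll back-project both.

Run:
```python
from look import *
p=vision.snapshot('wrist')
Rm=cv2.Rodrigues(np.array(p['rvec']))[0]; C=-Rm.T@np.array(p['tvec']).ravel()
def bp(u,v,z):
    d=Rm.T@np.linalg.inv(np.array(p['K']))@np.array([u,v,1.]); return C+d*(z-C[2])/d[2]
b=bp(271,55,.010); s=bp(273,189,.010); print(b,s,np.linalg.norm(b-s),(b+s)/2,np.degrees(np.arctan2(*(b-s)[1::-1])))
m=(b+s)/2
rows([(m[0],m[1],0.015,np.degrees(np.arctan2(*(b-s)[1::-1])),0,8.7,1)])
```

```text
[0.38119012 0.42319213 0.01      ] [0.47212718 0.28000969 0.01      ] 0.16961946166762015 [0.42665865 0.35160091 0.01      ] 122.42017002773854
need 4.9
6.72, 2.47, 19.26, 0.1, 0.1, -2, 8.7,
```

Call:
arm_command(
  moves=[3, 1.2, 3, 0, 0, -1, 5, 6.7, 2.5, 6, 0, 0, -2, 5, 6.7, 2.5, 10, 0, 0, -2, 5, 6.7, 2.5, 13, 0, 0, -2, 5, 6.7, 2.5, 16, 0, 0, -2, 5, 6.7, 2.5, 18, 0, 0, -2, 5, 6.7, 2.5, 19.2, 0, 0, -2, 5, 6.7, 2.5, 19.2, 0, 0, -2, 5],
)

```text
time: 12.12
tcp_pos: [0.4248, 0.3509, 0.013]
eef_rot: [0.481, 0.877, -0.002, -0.001]
contact_force: [-0.2, -0.1, 0.1]
finger_gap: 0.582
grasp_force: 0.0
```

Call:
arm_command(
  moves=[0, 0, 0, 0, 0, 0, 0.5, 0, 0, 0, 0, 0, 0, 0.5, 0, 0, 0, 0, 0, 0, 0.5, 0, 0, 0, 0, 0, 0, 0.5, 0, 0, 0, 0, 0, 0, 0.5, 0, 0, 0, 0, 0, 0, 0.5, 0, 0, 0, 0, 0, 0, 0.5, 0, 0, 0, 0, 0, 0, 0.5],
)

```text
time: 12.78
tcp_pos: [0.4255, 0.3531, 0.0155]
eef_rot: [0.48, 0.877, 0.0, 0.0]
contact_force: [-0.8, -1.4, 3.4]
finger_gap: 0.168
grasp_force: 30.0
```

Run:
```python
from look import *
st()
```

```text
t12.78 [0.4255 0.3531 0.0155] psi122.6 zdir [ 0.001 -0.    -1.   ] F [-0.8 -1.4  3.4] gap 0.168 grip 30.0 j [ 0.04  0.48 -0.92  1.88  0.46  1.   -0.52]
```

Gripped (14.6 mm). Plan for the left screw: two strokes from ψ=20°, as j7 has room there. Lift and carry.

Run:
```python
from look import *
rows([(0.44,0.30,0.26,105,0,0.5,1),(0.45,0.15,0.26,65,0,0.5,1)])
rows([(0.484,0.034,0.23,20,0,0.5,1)],start=(np.array([.45,.15,.26]),rot(65)))
```

```text
need 6.0
-5.27, -1.63, -24.45, 0, 0, 17.6, 0.5,
need 5.6
-18.44, -8.88, -24.44, 0, 0, 57.6, 0.5,
need 6.3
-9.08, 7.98, 3, 0, -0, 45, 0.5,
```

Call:
arm_command(
  moves=[0, 0, -3, 0, 0, 0, 0.5, 0, 0, -6.5, 0, 0, 0, 0.5, 0, 0, -10.5, 0, 0, 0, 0.5, 0, 0, -14.5, 0, 0, 2, 0.5, -1, 0, -18.5, 0, 0, 5, 0.5, -3, -1, -21, 0, 0, 11, 0.5, -5.3, -1.6, -23, 0, 0, 17.6, 0.5, -7.5, -3, -24.4, 0, 0, 24, 0.5],
)

```text
time: 13.45
tcp_pos: [0.4414, 0.2739, 0.2611]
eef_rot: [0.653, 0.757, 0.002, 0.0]
contact_force: [0.3, -1.3, -1.3]
finger_gap: 0.169
grasp_force: 30.0
```

Call:
arm_command(
  moves=[-2.3, -2.5, 0, 0, 0, 7, 0.5, -4, -4.5, 0, 0, 0, 14, 0.5, -5.5, -7, 0, 0, 0, 21, 0.5, -7, -10, 0, 0, 0, 28, 0.5, -7, -10, 0, 0, 0, 34, 0.5, -7, -10, 0, 0, 0, 34, 0.5],
)

```text
time: 13.95
tcp_pos: [0.3512, 0.1881, 0.2574]
eef_rot: [0.846, 0.532, -0.001, -0.001]
contact_force: [-0.4, 0.7, -1.8]
finger_gap: 0.17
grasp_force: 30.0
```

Run:
```python
from look import *
st()
rows([(0.484,0.034,0.23,20,0,0.5,1)])
```

```text
t13.95 [0.3512 0.1881 0.2574] psi64.3 zdir [-0.003 -0.    -1.   ] F [-0.4  0.7 -1.8] gap 0.17 grip 30.0 j [ 0.4  -0.3  -0.77  1.93 -0.21  1.43 -0.77]
need 6.2
-8.13, 18.65, 2.7, -0.1, 0.2, 44.3, 0.5,
```

Call:
arm_command(
  moves=[-0.5, 4, 0, 0, 0, 6, 0.5, -1.5, 8, 0, 0, 0, 13, 0.5, -3, 11.5, 0, 0, 0, 20, 0.5, -5, 14.5, 1, 0, 0, 27, 0.5, -6.5, 17, 2, 0, 0, 34, 0.5, -8.1, 18.6, 2.7, 0, 0, 41, 0.5, -8.1, 18.6, 2.7, 0, 0, 44.3, 0.5, -8.1, 18.6, 2.7, 0, 0, 44.3, 0.5],
)

```text
time: 14.62
tcp_pos: [0.486, 0.036, 0.2317]
eef_rot: [0.984, 0.176, -0.0, -0.001]
contact_force: [0.0, 0.4, -1.3]
finger_gap: 0.165
grasp_force: 30.0
```

Run:
```python
from look import *
st()
p=vision.snapshot('wrist'); marks(p,['spanner_big_ring','screw_left_head','spanner_grip']); save(p,'w6')
np.savez('w6.npz',K=p['K'],rvec=p['rvec'],tvec=p['tvec'])
p=vision.snapshot('scene'); marks(p,['spanner_big_ring','screw_left_head'])
```

```text
t14.62 [0.486  0.036  0.2317] psi20.3 zdir [-0.     0.001 -1.   ] F [ 0.   0.4 -1.3] gap 0.165 grip 30.0 j [ 0.61 -0.01 -0.73  1.81 -0.01  1.34 -1.33]
spanner_big_ring [([0.6178, -0.0056, 0.0126], 0.29)]
screw_left_head [([0.566, 0.0633, 0.1564], 0.79)]
spanner_grip [([0.3884, 0.0659, 0.0001], 0.73), ([0.7125, -0.1659, -0.0015], 0.64)]
spanner_big_ring [([0.5693, 0.0731, 0.2192], 0.86)]
screw_left_head [([0.5597, 0.0645, 0.1549], 0.88)]
```

View pics/w6.png

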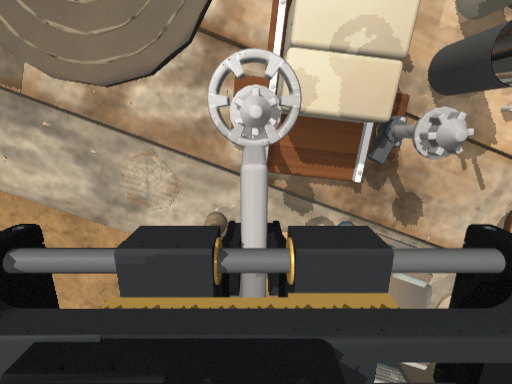

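Wrist view: the spanner's ring centre is at (254,98), and the star head shows through it at about (255,109). The right head is at (442,133).

```bash
cat > bp.py <<'E'
from look import *
def bp(f,u,v,z):
    Rm=cv2.Rodrigues(f['rvec'])[0]; C=-Rm.T@np.array(f['tvec']).ravel()
    d=Rm.T@np.linalg.inv(f['K'])@np.array([u,v,1.]); return np.round(C+d*(z-C[2])/d[2],4)
E
python3 - <<'E'
from bp import *
f=np.load('w6.npz')
r=bp(f,254.5,97.7,.224); print('ring',r,'offset',r[:2]-[.486,.036],np.linalg.norm(r[:2]-[.486,.036]))
for P in([.563,.0625,.155],[.563,.0625,.168],[.6047,-.104,.155]):
    print(cv2.projectPoints(np.array([P]),f['rvec'],f['tvec'],f['K'],None)[0].ravel())
print('tip',bp(f,256,110,.166))
# lobes visible? sharpen crop
im=cv2.imread('pics/w6.png')[40:160,195:315]; cv2.imwrite('pics/crop6.png',cv2.resize(im,None,fx=5,fy=5,interpolation=3))
E
```

```text
ring [0.5677 0.0661 0.224 ] offset [0.0817 0.0301] 0.08706836394466132
[256.38240356 111.74436485]
[256.52721928 111.15835022]
[450.80342585 134.20525427]
tip [0.5638 0.0632 0.166 ]
```

View pics/crop6.png

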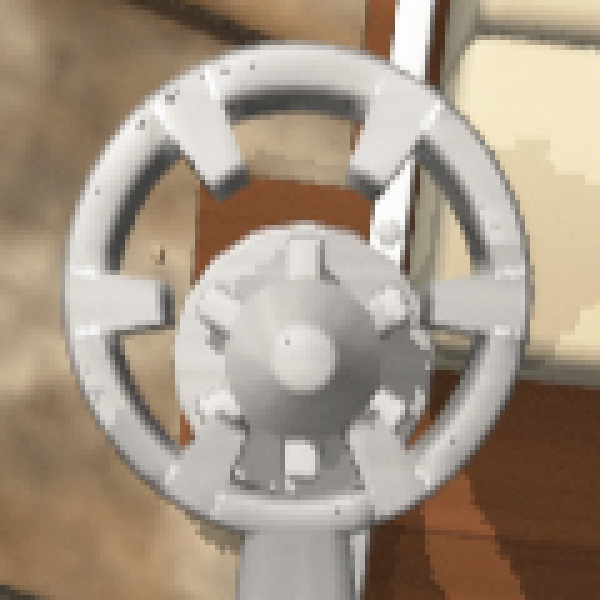

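Crop: the lobes at (302,258) and (300,458) line up with the gaps along the handle, so the seat angle is right. Lower onto the left head.

Call:
arm_command(
  moves=[-0.4, 0.1, 1.5, 0, 0, 0, 0.5, -0.4, 0.1, 3, 0, 0, 0, 0.5, -0.4, 0.1, 4.2, 0, 0, 0, 0.5, -0.4, 0.1, 5, 0, 0, 0, 0.5, -0.4, 0.1, 5.7, 0, 0, 0, 0.5, -0.4, 0.1, 6.3, 0, 0, 0, 0.5, -0.4, 0.1, 6.8, 0, 0, 0, 0.5, -0.4, 0.1, 7.2, 0, 0, 0, 0.5],
)

```text
time: 15.63
tcp_pos: [0.4822, 0.0344, 0.1598]
eef_rot: [0.984, 0.177, 0.0, 0.0]
contact_force: [-0.3, -0.0, -1.2]
finger_gap: 0.172
grasp_force: 30.0
```

Run:
```python
from look import *
st(); print(ctrl.get_obs()['moment'])
```

```text
t15.63 [0.4822 0.0344 0.1598] psi20.3 zdir [ 0.  0. -1.] F [-0.3 -0.  -1.2] gap 0.172 grip 30.0 j [ 0.6   0.04 -0.73  1.91  0.03  1.2  -1.36]
[-0.01753268 -0.03167925  0.02855056]
```

Call:
arm_command(
  moves=[0.05, 0.89, 0, 0, 0, -6, 0.5, 0.19, 1.78, 0.1, 0, 0, -12, 0.5, 0.42, 2.64, 0.1, 0, 0, -18, 0.5, 0.74, 3.48, 0.1, 0, 0, -24, 0.5, 1.15, 4.28, 0.1, 0, 0, -30, 0.5, 1.63, 5.03, 0.1, 0, 0, -36, 0.5, 2.2, 5.72, 0.1, 0, 0, -42, 0.5, 2.83, 6.35, 0.1, 0, 0, -48, 0.5],
)

```text
time: 16.3
tcp_pos: [0.5305, -0.0162, 0.1591]
eef_rot: [0.826, 0.563, -0.001, -0.0]
contact_force: [-1.6, 0.3, 0.3]
finger_gap: 0.165
grasp_force: 30.0
```

Run:
```python
from bp import *
st(); o=ctrl.get_obs(); print(o['moment'])
r=R.from_quat(o['eef_rot']).as_matrix(); print('ring',np.array(o['tcp_pos'])+.0855*r[:,0])
p=vision.snapshot('scene'); marks(p,['spanner_big_ring','screw_left_head']); p=vision.snapshot('wrist'); save(p,'w7')
```

```text
t16.30 [ 0.5305 -0.0162  0.1591] psi68.5 zdir [-0.001 -0.    -1.   ] F [-1.6  0.3  0.3] gap 0.165 grip 30.0 j [ 0.66  0.17 -0.74  1.81  0.12  1.21 -0.49]
[ 0.03070526  0.36076843 -0.16845055]
ring [0.5618025  0.06336528 0.15900645]
spanner_big_ring [([0.564, 0.0659, 0.1459], 0.58), ([0.6503, -0.0043, 0.059], 0.15)]
screw_left_head [([0.5593, 0.0617, 0.155], 0.75)]
```

View pics/w7.png

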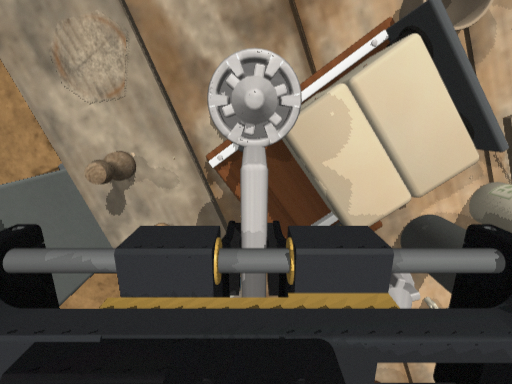

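(That was one view past the picture limit; I'll work from numbers only from here on.) The ring is seated on the head and turned with it. I'll finish the first stroke, then lift just above the lobes.

Call:
arm_command(
  moves=[0.05, 0.89, 0, 0, 0, -6, 0.5, 0.19, 1.78, 0, 0, 0, -12, 0.5, 0.19, 1.78, 0, 0, 0, -12, 0.5, 0.1, 1.2, 0, 0, 0, -8, 0.5, 0.02, 0.6, 0, 0, 0, -4, 0.5, 0.02, 0.6, -1, 0, 0, -4, 0.5, 0.02, 0.6, -2, 0, 0, -4, 0.5, 0.02, 0.6, -2, 0, 0, -4, 0.5],
)

```text
time: 17.17
tcp_pos: [0.5381, -0.017, 0.1822]
eef_rot: [0.807, 0.59, 0.002, 0.002]
contact_force: [0.7, 1.3, -1.1]
finger_gap: 0.169
grasp_force: 30.0
```

Run:
```python
from look import *
st(); o=ctrl.get_obs()
r=R.from_quat(o['eef_rot']).as_matrix(); print('ring',np.array(o['tcp_pos'])+.0855*r[:,0])
```

```text
t17.17 [ 0.5381 -0.017   0.1822] psi72.4 zdir [ 0.005 -0.001 -1.   ] F [ 0.7  1.3 -1.1] gap 0.169 grip 30.0 j [ 0.66  0.16 -0.74  1.77  0.12  1.25 -0.42]
ring [0.56401809 0.06450487 0.18226369]
```

Call:
arm_command(
  moves=[0.06, -1.04, 0, 0, 0, 7, 0.5, 0.25, -2.07, 0, 0, 0, 14, 0.5, 0.57, -3.06, 0, 0, 0, 21, 0.5, 1.0, -4.01, 0, 0, 0, 28, 0.5, 1.55, -4.9, 0, 0, 0, 35, 0.5, 2.2, -5.72, 0, 0, 0, 42, 0.5, 2.94, -6.45, 0, 0, 0, 49, 0.5, 3.77, -7.09, 0, 0, 0, 56, 0.5],
)

```text
time: 17.83
tcp_pos: [0.4802, 0.0405, 0.1797]
eef_rot: [0.99, 0.139, 0.001, 0.0]
contact_force: [0.6, 0.8, -2.5]
finger_gap: 0.167
grasp_force: 30.0
```

Call:
arm_command(
  moves=[0.05, -0.89, 0, 0, 0, 6, 0.5, 0.05, -0.89, 0, 0, 0, 6, 0.5],
)

```text
time: 18.0
tcp_pos: [0.4782, 0.0511, 0.1798]
eef_rot: [0.996, 0.09, 0.001, -0.0]
contact_force: [-0.4, -0.0, -1.2]
finger_gap: 0.17
grasp_force: 30.0
```

Run:
```python
from look import *
st(); o=ctrl.get_obs()
r=R.from_quat(o['eef_rot']).as_matrix(); c=np.array(o['tcp_pos'])+.0855*r[:,0]; print('ring',c, 'err tool',r.T@(np.array([.5628,.0632,0])-c)*100)
```

```text
t18.00 [0.4782 0.0511 0.1798] psi10.4 zdir [ 0.001  0.001 -1.   ] F [-0.4 -0.  -1.2] gap 0.17 grip 30.0 j [ 0.59  0.02 -0.75  1.89  0.01  1.23 -1.55]
ring [0.56227095 0.06649466 0.17995652] err tool [-0.03394951  0.33806653 17.99553775]
```

Call:
arm_command(
  moves=[0, 0.3, 0.3, 0, 0, 0, 0.5, 0, 0.3, 0.8, 0, 0, 0, 0.5, 0, 0.3, 1.3, 0, 0, 0, 0.5, 0, 0.3, 1.7, 0, 0, 0, 0.5, 0, 0.3, 2.1, 0, 0, 0, 0.5, 0, 0.3, 2.2, 0, 0, 0, 0.5],
)

```text
time: 18.5
tcp_pos: [0.4781, 0.0452, 0.1562]
eef_rot: [0.996, 0.09, -0.001, 0.0]
contact_force: [-2.7, -1.2, 3.2]
finger_gap: 0.167
grasp_force: 30.0
```

Run:
```python
from look import *
st()
```

```text
t18.50 [0.4781 0.0452 0.1562] psi10.3 zdir [-0.002 -0.    -1.   ] F [-2.7 -1.2  3.2] gap 0.167 grip 30.0 j [ 0.59  0.04 -0.75  1.92  0.03  1.19 -1.56]
```

Call:
arm_command(
  moves=[0.05, 0.79, -0.1, 0, 0, -6, 0.5, 0.19, 1.6, -0.1, 0, 0, -12, 0.5, 0.42, 2.45, -0.1, 0, 0, -18, 0.5, 0.74, 3.28, -0.1, 0, 0, -24, 0.5, 1.15, 4.08, -0.1, 0, 0, -30, 0.5, 1.63, 4.83, -0.1, 0, 0, -36, 0.5, 1.9, 5.2, -0.1, 0, 0, -39, 0.5],
)

```text
time: 19.08
tcp_pos: [0.5069, -0.0021, 0.1577]
eef_rot: [0.908, 0.419, 0.0, -0.001]
contact_force: [-0.7, 2.6, -1.6]
finger_gap: 0.169
grasp_force: 30.0
```

Run:
```python
from look import *
st(); o=ctrl.get_obs(); print(o['moment'])
r=R.from_quat(o['eef_rot']).as_matrix(); print('ring',np.array(o['tcp_pos'])+.0855*r[:,0], 'Ftool',r.T@np.array(o['contact_force']))
```

```text
t19.08 [ 0.5069 -0.0021  0.1577] psi49.6 zdir [-0.001  0.002 -1.   ] F [-0.7  2.6 -1.6] gap 0.169 grip 30.0 j [ 0.65  0.11 -0.73  1.86  0.08  1.2  -0.81]
[ 0.46553047  0.1572578  -0.13912306]
ring [0.56233587 0.06301489 0.15774757] Ftool [ 1.54170198 -2.16641947  1.62273757]
```

Call:
arm_command(
  moves=[0.01, 0.45, 0, 0, 0, -3, 0.5, 0.05, 0.89, 0, 0, 0, -6, 0.5],
)

```text
time: 19.25
tcp_pos: [0.5132, -0.007, 0.1576]
eef_rot: [0.885, 0.465, -0.001, -0.001]
contact_force: [-2.7, 1.3, -0.6]
finger_gap: 0.169
grasp_force: 30.1
```

Call:
arm_command(
  moves=[0.01, 0.3, 0, 0, 0, -2, 0.5, 0.01, 0.45, 0, 0, 0, -3, 0.5],
)

```text
time: 19.42
tcp_pos: [0.5166, -0.0093, 0.1575]
eef_rot: [0.873, 0.488, -0.001, -0.001]
contact_force: [-3.4, 3.1, -0.5]
finger_gap: 0.171
grasp_force: 30.2
```

```bash
cat > chk.py <<'E'
from look import *
st(); o=ctrl.get_obs()
r=R.from_quat(o['eef_rot']).as_matrix(); print('ring',np.array(o['tcp_pos'])+.0855*r[:,0], 'Ftool',r.T@np.array(o['contact_force']),'Mtool',r.T@np.array(o['moment']))
E
python3 chk.py
```

```text
t19.42 [ 0.5166 -0.0093  0.1575] psi58.4 zdir [-0.003  0.002 -1.   ] F [-3.4  3.1 -0.5] gap 0.171 grip 30.2 j [ 0.66  0.14 -0.74  1.84  0.1   1.2  -0.66]
ring [0.56144394 0.06345772 0.15751135] Ftool [ 0.91378127 -4.51645411  0.48254465] Mtool [0.94287553 0.06484443 0.41304035]
```

Call:
arm_command(
  moves=[0.01, 0.3, 0, 0, 0, -2, 0.5, 0.01, 0.3, 0, 0, 0, -2, 0.5],
)

```text
time: 19.58
tcp_pos: [0.5175, -0.01, 0.1572]
eef_rot: [0.864, 0.503, -0.002, -0.003]
contact_force: [-7.7, 3.8, 2.7]
finger_gap: 0.168
grasp_force: 30.7
```

```bash
python3 chk.py
```

```text
t19.58 [ 0.5175 -0.01    0.1572] psi60.3 zdir [-0.007  0.003 -1.   ] F [-7.7  3.8  2.7] gap 0.168 grip 30.7 j [ 0.66  0.14 -0.74  1.84  0.1   1.21 -0.63]
ring [0.5598046  0.06435452 0.15708551] Ftool [-0.48051909 -8.60130592 -2.67072426] Mtool [ 1.82093736 -0.0137581   0.63325085]
```

Call:
arm_command(
  moves=[0.01, 0.3, 0, 0, 0, -2, 0.5, 0.01, 0.3, 0, 0, 0, -2, 0.5, 0.01, 0.3, 0, 0, 0, -2, 0.5],
)

```text
time: 19.83
tcp_pos: [0.5181, -0.0102, 0.1568]
eef_rot: [0.856, 0.517, -0.004, -0.004]
contact_force: [-13.0, 6.6, 4.7]
finger_gap: 0.172
grasp_force: 31.0
```

```bash
python3 chk.py
python3 - <<'E'
from look import *
p=vision.snapshot('scene'); marks(p,['front_face','rear_face'])
E
```

```text
t19.83 [ 0.5181 -0.0102  0.1568] psi62.3 zdir [-0.011  0.003 -1.   ] F [-13.    6.6   4.7] gap 0.172 grip 31.0 j [ 0.66  0.15 -0.74  1.83  0.1   1.21 -0.6 ]
ring [0.55782383 0.06555071 0.15663127] Ftool [ -0.23497678 -14.5998775   -4.57429918] Mtool [ 2.80088166 -0.04017119  0.68898962]
front_face [([0.6529, -0.002, 0.0577], 0.59)]
rear_face [([0.6525, -0.0038, 0.0578], 0.61)]
```

Force rises steeply with no further motion, so the left screw is at its stop. Unload and lift.

Call:
arm_command(
  moves=[0.02, -0.6, 0, 0, 0, 4, 0.5, 0.08, -1.2, 0, 0, 0, 8, 0.5, 0.15, -1.6, 0, 0, 0, 11, 0.5, 0.15, -1.6, 0, 0, 0, 11, 0.5],
)

```text
time: 20.32
tcp_pos: [0.5089, -0.0038, 0.158]
eef_rot: [0.901, 0.433, -0.0, 0.0]
contact_force: [-0.5, 0.2, -2.5]
finger_gap: 0.168
grasp_force: 29.7
```

```bash
python3 chk.py
```

```text
t20.32 [ 0.5089 -0.0038  0.158 ] psi51.3 zdir [ 0.    -0.001 -1.   ] F [-0.5  0.2 -2.5] gap 0.168 grip 29.7 j [ 0.65  0.11 -0.73  1.86  0.08  1.2  -0.78]
ring [0.56237336 0.06293989 0.15790429] Ftool [-0.19929205 -0.54347651  2.49542582] Mtool [-0.03967459  0.03579973  0.0390389 ]
```

Run:
```python
from look import *
def P(p): return np.array(p['K'])@np.hstack([cv2.Rodrigues(np.array(p['rvec']))[0],np.array(p['tvec']).reshape(3,1)])
t=vision.snapshot('top'); s=vision.snapshot('scene')
def masks(p,lo):
    h=cv2.cvtColor(p['pixels'],cv2.COLOR_RGB2HSV); return ((h[...,0]>95)&(h[...,0]<118)&(h[...,1]>90)&(h[...,2]>40))
for n,p,b in(('top',t,(285,225,335,300)),('scene',s,(300,145,390,205))):
    m=masks(p,0)[b[1]:b[3],b[0]:b[2]]; ys,xs=np.nonzero(m)
    print(n,len(xs),(xs.min()+b[0],xs.max()+b[0],ys.min()+b[1],ys.max()+b[1]) if len(xs) else '', (xs.mean()+b[0],ys.mean()+b[1]) if len(xs) else '')
for a,b in(((310,243),(345,172)),((310,243),(345,165)),((297,236),(320,180))):
    X=cv2.triangulatePoints(P(t),P(s),np.array(a,float).reshape(2,1),np.array(b,float).reshape(2,1)); X=(X[:3]/X[3]).ravel()
    print(X, 'reproj', (P(t)@np.append(X,1))[:2]/(P(t)@np.append(X,1))[2])
# lobe phase, harmonic 6
def phase(g,c):
    best=[]
    for r in np.arange(43,56,2):
        th=np.radians(np.arange(360)); v=cv2.remap(g,(c[0]+r*np.cos(th)).astype(np.float32)[None],(c[1]-r*np.sin(th)).astype(np.float32)[None],1)[0].astype(float)
        F=np.sum(v*np.exp(-6j*th)); best.append(F)
    F=sum(best); return (-np.degrees(np.angle(F))/6*-1)%60
a=cv2.imread('pics/heads.png',0); b=cv2.imread('pics/heads2.png',0)
print('left',phase(b,(145.5,144)),'right',phase(a[:,300:],(151.5,144.5)))
```

```text
top 1 (np.int64(297), np.int64(297), np.int64(237), np.int64(237)) (np.float64(297.0), np.float64(237.0))
scene 228 (np.int64(317), np.int64(370), np.int64(176), np.int64(196)) (np.float64(336.9605263157895), np.float64(186.49561403508773))
[ 0.37837468 -0.20689222  0.08481693] reproj [311.22285505 250.8048702 ]
[ 0.37925672 -0.20185219  0.11725381] reproj [311.12038753 250.04959739]
[ 0.43458071 -0.16119129  0.05975758] reproj [296.96108915 235.79658756]
left 42.65187504804645 right 6.709090847649478
```

Call:
arm_command(
  moves=[0, 0, -2, 0, 0, 0, 0.5, 0, 0, -5, 0, 0, 0, 0.5, 0, 0, -7.5, 0, 0, 0, 0.5],
)

```text
time: 20.67
tcp_pos: [0.5103, -0.0021, 0.2341]
eef_rot: [0.9, 0.435, 0.001, -0.001]
contact_force: [0.2, -0.8, -0.9]
finger_gap: 0.167
grasp_force: 29.9
```

Run:
```python
from look import *
st(); a=np.radians(55); t=np.array([.6047,-.104])-.0855*np.array([np.cos(a),np.sin(a)]); print(t)
rows([(*t,.235,55,0,.5,5)])
```

```text
t20.67 [ 0.5103 -0.0021  0.2341] psi51.6 zdir [ 0.002  0.002 -1.   ] F [ 0.2 -0.8 -0.9] gap 0.167 grip 29.9 j [ 0.67  0.05 -0.73  1.75  0.03  1.35 -0.74]
[ 0.55565921 -0.1740375 ]
need 4.3
-2.13, 2.85, -0.02, 0, -0, -0.7, 0.5,
-4.26, 5.7, -0.05, 0, -0.1, -1.4, 0.5,
-6.39, 8.54, -0.07, 0, -0.1, -2.1, 0.5,
-8.52, 11.39, -0.1, 0, -0.1, -2.7, 0.5,
-10.65, 14.24, -0.12, 0, -0.2, -3.4, 0.5,
```

Call:
arm_command(
  moves=[-2.1, 2.9, 0, 0, 0, -0.7, 0.5, -4.3, 5.7, 0, 0, 0, -1.4, 0.5, -6.4, 8.5, 0, 0, 0, -2, 0.5, -8.5, 11.4, 0, 0, 0, -2.7, 0.5, -10.7, 14.2, 0, 0, 0, -3.4, 0.5, -10.7, 14.2, 0, 0, 0, -3.4, 0.5, -10.7, 14.2, 0, 0, 0, -3.4, 0.5],
)

```text
time: 21.25
tcp_pos: [0.5531, -0.1802, 0.2321]
eef_rot: [0.889, 0.458, -0.0, -0.0]
contact_force: [0.4, 1.6, -2.5]
finger_gap: 0.168
grasp_force: 29.9
```

Run:
```python
from bp import *
st(); o=ctrl.get_obs(); r=R.from_quat(o['eef_rot']).as_matrix(); c=np.array(o['tcp_pos'])+.0855*r[:,0]; print('ring',c)
p=vision.snapshot('wrist'); save(p,'w8'); marks(p,['screw_right_head','spanner_big_ring'])
f=dict(K=p['K'],rvec=np.array(p['rvec']),tvec=np.array(p['tvec']))
g=cv2.cvtColor(p['pixels'],cv2.COLOR_RGB2GRAY)
# pilot cone / lobe rim seen through the ring: circles near the expected place
pr=lambda P:cv2.projectPoints(np.array([P]),f['rvec'],f['tvec'],np.array(p['K']),None)[0].ravel()
print('exp head',pr([.6047,-.104,.155]),'exp ring',pr([c[0],c[1],.224]))
C=cv2.HoughCircles(g,cv2.HOUGH_GRADIENT,1.5,4,param1=120,param2=18,minRadius=10,maxRadius=60)
if C is not None:
    for k in C[0]:
        if abs(k[0]-256)<30 and abs(k[1]-103)<35: print(k)
def polar(z,cc,rad):
    th=np.radians(np.arange(0,360,2)); F=0
    for r_ in rad:
        Q=np.stack([cc[0]+r_*np.cos(th),cc[1]+r_*np.sin(th),0*th+z],1); u=cv2.projectPoints(Q,f['rvec'],f['tvec'],np.array(p['K']),None)[0].reshape(-1,2).astype(np.float32)
        v=cv2.remap(g,u[None,:,0],u[None,:,1],1)[0].astype(float); F=F+np.sum(v*np.exp(-6j*th))
    return (-np.degrees(np.angle(F))/6)%60,abs(F)
print('lobe phase',polar(.155,(.6047,-.104),[.015,.0165,.018]),'tooth phase',polar(.226,c,[.018,.02,.021]))
```

```text
t21.25 [ 0.5531 -0.1802  0.2321] psi54.5 zdir [-0.001  0.    -1.   ] F [ 0.4  1.6 -2.5] gap 0.168 grip 29.9 j [ 0.79  0.22 -0.61  1.59  0.13  1.37 -0.45]
ring [ 0.60282876 -0.11063424  0.23210084]
screw_right_head [([0.6053, -0.1016, 0.159], 0.65)]
spanner_big_ring []
exp head [251.16953815  99.00158832] exp ring [253.96433525 100.96752945]
[254.25 108.75  39.25]
[276.75      90.75      42.550003]
[236.25      68.25      59.050003]
[246.75     113.25      24.400002]
[278.25  86.25  40.9 ]
[248.25      98.25      29.349998]
[260.25 119.25  27.7 ]
[252.75  98.25  27.7 ]
[266.25  80.25  27.55]
[284.25  93.75  37.6 ]
[263.25 116.25  29.2 ]
[243.75 117.75  27.7 ]
[257.25  95.25  27.7 ]
[272.25      81.75      34.300003]
[246.75 120.75  26.05]
[242.25 111.75  27.7 ]
[260.25      81.75      24.400002]
[242.25      99.75      24.400002]
[255.75     101.25      24.400002]
[255.75  89.25  26.05]
[269.25      84.75      24.400002]
[270.75     108.75      24.400002]
[251.25     125.25      24.400002]
[246.75  92.25  22.75]
[236.25 108.75  21.1 ]
[264.75  93.75  21.1 ]
[285.75  87.75  32.65]
[269
[... 1495 characters left out ...]
36.25 102.75  12.7 ]
[279.75  96.75  12.7 ]
[275.25 119.25  11.2 ]
[228.75  90.75  17.8 ]
[279.75 110.25  14.5 ]
[282.75 116.25  11.05]
[264.75 120.75  11.2 ]
[248.25  72.75  17.65]
[248.25 102.75  12.85]
[251.25  90.75  12.85]
[257.25 137.25  12.85]
[246.75 137.25  11.2 ]
[239.25  72.75  17.8 ]
[228.75  84.75  15.85]
[254.25  69.75  14.35]
[267.75 137.25  12.85]
[236.25  80.25  11.2 ]
[228.75  95.25  11.2 ]
[237.75 125.25  10.9 ]
[285.75 129.75  10.9 ]
[234.75  84.75  10.9 ]
[231.75  98.25  11.2 ]
[231.75  74.25  12.85]
[236.25  75.75  11.05]
lobe phase (np.float64(56.54664964767287), np.float64(1593.0125219375448)) tooth phase (np.float64(27.087101878798435), np.float64(8564.827261497416))
```

Gaps and lobes agree within 3°. Correct the position and lower partway, then recheck.

Call:
arm_command(
  moves=[0.4, -0.2, 1.5, 0, 0, 0, 0.5, 0.4, -0.2, 3, 0, 0, 0, 0.5, 0.4, -0.2, 3.8, 0, 0, 0, 0.5, 0.4, -0.2, 3.8, 0, 0, 0, 0.5],
)

```text
time: 21.73
tcp_pos: [0.5543, -0.17, 0.1937]
eef_rot: [0.888, 0.461, 0.001, -0.0]
contact_force: [5.0, 2.1, -6.0]
finger_gap: 0.166
grasp_force: 30.0
```

```bash
cat > head2.py <<'E'
from look import *
def err(H,L=.0855):
    o=ctrl.get_obs(); r=R.from_quat(o['eef_rot']).as_matrix(); c=np.array(o['tcp_pos'])+L*r[:,0]
    print('ring',np.round(c,4),'move tool cm',np.round(r.T@np.array([H[0]-c[0],H[1]-c[1],0])*100,2))
E
python3 - <<'E'
from head2 import *
st(); err((.605,-.1033))
E
```

```text
t21.73 [ 0.5543 -0.17    0.1937] psi54.9 zdir [ 0.     0.001 -1.   ] F [ 5.   2.1 -6. ] gap 0.166 grip 30.0 j [ 0.78  0.24 -0.61  1.65  0.14  1.29 -0.47]
ring [ 0.6036 -0.1001  0.1938] move tool cm [-0.18  0.3  -0.  ]
```

Call:
arm_command(
  moves=[-0.2, 0.3, 0, 0, 0, 0, 0.5, -0.2, 0.3, 0, 0, 0, 0, 0.5],
)

```text
time: 21.9
tcp_pos: [0.556, -0.1725, 0.1953]
eef_rot: [0.887, 0.461, 0.001, -0.001]
contact_force: [1.2, 5.6, -3.2]
finger_gap: 0.17
grasp_force: 30.0
```

Run:
```python
from head2 import *
st(); err((.605,-.1033))
```

```text
t21.90 [ 0.556  -0.1725  0.1953] psi54.9 zdir [ 0.001  0.003 -1.   ] F [ 1.2  5.6 -3.2] gap 0.17 grip 30.0 j [ 0.78  0.24 -0.61  1.65  0.14  1.3  -0.46]
ring [ 0.6052 -0.1025  0.1956] move tool cm [-0.08  0.03 -0.  ]
```

Call:
arm_command(
  moves=[-0.1, 0, 0.7, 0, 0, 0, 0.5, -0.1, 0, 1.4, 0, 0, 0, 0.5, -0.1, 0, 2, 0, 0, 0, 0.5, -0.1, 0, 2.6, 0, 0, 0, 0.5, -0.1, 0, 3.1, 0, 0, 0, 0.5, -0.1, 0, 3.6, 0, 0, 0, 0.5, -0.1, 0, 3.6, 0, 0, 0, 0.5],
)

```text
time: 22.48
tcp_pos: [0.5537, -0.1781, 0.1582]
eef_rot: [0.888, 0.459, -0.001, 0.0]
contact_force: [-2.7, -4.0, 2.5]
finger_gap: 0.17
grasp_force: 30.0
```

Run:
```python
from head2 import *
st(); err((.605,-.1033))
```

```text
t22.48 [ 0.5537 -0.1781  0.1582] psi54.6 zdir [-0.002 -0.002 -1.   ] F [-2.7 -4.   2.5] gap 0.17 grip 30.0 j [ 0.78  0.27 -0.6   1.69  0.16  1.23 -0.48]
ring [ 0.6032 -0.1084  0.1579] move tool cm [ 0.52 -0.15 -0.  ]
```

Call:
arm_command(
  moves=[0, 0, 0, 0, 0, 0, 0.5, 0, 0, 0, 0, 0, 0, 0.5, 0, 0, 0, 0, 0, 0, 0.5],
)

```text
time: 22.73
tcp_pos: [0.5537, -0.1779, 0.1588]
eef_rot: [0.888, 0.459, -0.001, 0.001]
contact_force: [-3.5, -4.7, 1.4]
finger_gap: 0.167
grasp_force: 30.0
```

```bash
python3 - <<'E'
from head2 import *
st(); err((.605,-.1033))
E
python3 chk.py
```

```text
t22.73 [ 0.5537 -0.1779  0.1588] psi54.7 zdir [-0.002 -0.002 -1.   ] F [-3.5 -4.7  1.4] gap 0.167 grip 30.0 j [ 0.78  0.27 -0.6   1.69  0.16  1.23 -0.48]
ring [ 0.6032 -0.1081  0.1586] move tool cm [ 0.5  -0.13 -0.  ]
t22.73 [ 0.5537 -0.1779  0.1588] psi54.7 zdir [-0.002 -0.002 -1.   ] F [-3.5 -4.7  1.4] gap 0.167 grip 30.0 j [ 0.78  0.27 -0.6   1.69  0.16  1.23 -0.48]
ring [ 0.60319264 -0.1081341   0.15860158] Ftool [-5.85498005 -0.14011792 -1.37690016] Mtool [-0.19661293 -1.09626536  0.0284804 ]
```

Run:
```python
from look import *
p=vision.snapshot('wrist'); save(p,'w9')
for n in('w6','w7','w8','w9'):
    g=cv2.imread('pics/%s.png'%n,0)[30:160,190:320]
    C=cv2.HoughCircles(g,cv2.HOUGH_GRADIENT,1,30,param1=100,param2=10,minRadius=42,maxRadius=52)
    print(n,None if C is None else (C[0][:1]+[190,30,0]).tolist())
s=vision.snapshot('scene'); marks(s,['spanner_big_ring','screw_right_head','screw_left_head','spanner_grip'])
t=vision.snapshot('top'); marks(t,['spanner_big_ring','screw_right_head'])
# template: tool-fixed shift of the ring between w7 (seated, good) and w9
a=cv2.imread('pics/w7.png',0)[45:150,205:305]; b=cv2.imread('pics/w9.png',0)[25:175,185:325]
r=cv2.matchTemplate(b,a,cv2.TM_CCOEFF_NORMED); print(cv2.minMaxLoc(r)[1::2],'zero=(20,20)')
```

```text
w6 [[254.5, 95.5, 47.0]]
w7 [[254.5, 91.5, 43.599998474121094]]
w8 [[250.5, 107.5, 43.599998474121094]]
w9 [[248.5, 85.5, 43.599998474121094]]
spanner_big_ring [([0.6087, -0.0982, 0.1435], 0.57), ([0.6561, -0.0027, 0.058], 0.57)]
screw_right_head [([0.6548, -0.0055, 0.0605], 0.28)]
screw_left_head [([0.5589, 0.0629, 0.1569], 0.6), ([0.6511, -0.006, 0.0027], 0.45)]
spanner_grip [([0.558, -0.172, 0.1763], 0.76)]
spanner_big_ring [([0.609, -0.0993, 0.1444], 0.58), ([0.5644, 0.0608, 0.1542], 0.25)]
screw_right_head [([0.6021, -0.1063, 0.1582], 0.66)]
(0.573564887046814, (19, 8)) zero=(20,20)
```

The ring image moved ~12 px in the tool view: the spanner has slid ~7 mm in the grip, so L ≈ 92 mm. It is seated (z ok). Stroke with the corrected radius.

Call:
arm_command(
  moves=[-0.2, -0.2, 0, 0, 0, 1, 0.5, -0.15, -0.96, 0, 0, 0, 6, 0.5, 0, -1.91, 0, 0, 0, 12, 0.5, 0.25, -2.84, 0, 0, 0, 18, 0.5, 0.6, -3.74, 0, 0, 0, 24, 0.5, 1.03, -4.6, 0, 0, 0, 30, 0.5, 1.56, -5.41, 0, 0, 0, 36, 0.5],
)

```text
time: 23.77
tcp_pos: [0.5174, -0.1333, 0.1586]
eef_rot: [0.987, 0.159, -0.002, 0.001]
contact_force: [-3.9, -3.7, 0.6]
finger_gap: 0.167
grasp_force: 30.0
```

```bash
sed -i 's/0855/092/g' chk.py; python3 chk.py
python3 - <<'E'
from look import *
p=vision.snapshot('wrist'); save(p,'w10')
b0=cv2.imread('pics/w7.png',0)[45:150,205:305]
for n in('w6','w8','w9','w10'):
    b=cv2.imread('pics/%s.png'%n,0)[25:175,185:325]; print(n,cv2.minMaxLoc(cv2.matchTemplate(b,b0,cv2.TM_CCOEFF_NORMED))[1::2])
E
```

```text
t23.77 [ 0.5174 -0.1333  0.1586] psi18.3 zdir [-0.004 -0.002 -1.   ] F [-3.9 -3.7  0.6] gap 0.167 grip 30.0 j [ 0.72  0.16 -0.56  1.8   0.09  1.21 -1.12]
ring [ 0.60468289 -0.10436043  0.15828175] Ftool [-4.82127134  2.26913045 -0.59777274] Mtool [-0.6836372  -1.03459087 -0.03674514]
w6 (0.3987542390823364, (20, 20))
w8 (0.17405541241168976, (4, 0))
w9 (0.573564887046814, (19, 8))
w10 (0.526187539100647, (19, 8))
```

Call:
arm_command(
  moves=[-0.2, -0.96, 0, 0, 0, 6, 0.5, 0, -1.91, 0, 0, 0, 12, 0.5, 0.25, -2.84, 0, 0, 0, 18, 0.5, 0.6, -3.74, 0, 0, 0, 24, 0.5, 1.03, -4.6, 0, 0, 0, 30, 0.5, 1.56, -5.41, 0, 0, 0, 36, 0.5],
)

```text
time: 24.32
tcp_pos: [0.5167, -0.0761, 0.1588]
eef_rot: [0.988, -0.153, 0.0, 0.001]
contact_force: [1.2, -4.3, -2.4]
finger_gap: 0.168
grasp_force: 30.0
```

```bash
python3 chk.py
```

```text
t24.32 [ 0.5167 -0.0761  0.1588] psi-17.6 zdir [ 0.    -0.001 -1.   ] F [ 1.2 -4.3 -2.4] gap 0.168 grip 30.0 j [ 0.62  0.13 -0.56  1.83  0.07  1.2  -1.84]
ring [ 0.60435867 -0.10390862  0.15884142] Ftool [2.46133578 3.77006363 2.38603028] Mtool [-0.88779996  0.4121692   0.05441114]
```

Call:
arm_command(
  moves=[0.01, -0.48, 0, 0, 0, 3, 0.5, 0.05, -0.96, 0, 0, 0, 6, 0.5],
)

```text
time: 24.48
tcp_pos: [0.52, -0.0673, 0.1587]
eef_rot: [0.979, -0.203, -0.0, 0.001]
contact_force: [-0.9, -3.8, -2.1]
finger_gap: 0.173
grasp_force: 30.0
```

Call:
arm_command(
  moves=[0.01, -0.32, 0, 0, 0, 2, 0.5, 0.01, -0.48, 0, 0, 0, 3, 0.5],
)

```text
time: 24.65
tcp_pos: [0.5219, -0.063, 0.1587]
eef_rot: [0.974, -0.228, -0.0, 0.001]
contact_force: [-1.3, -5.6, -1.8]
finger_gap: 0.166
grasp_force: 30.0
```

```bash
python3 chk.py
```

```text
t24.65 [ 0.5219 -0.063   0.1587] psi-26.4 zdir [-0.001 -0.001 -1.   ] F [-1.3 -5.6 -1.8] gap 0.166 grip 30.0 j [ 0.59  0.14 -0.56  1.83  0.08  1.2  -2.02]
ring [ 0.6043538  -0.10389898  0.1587191 ] Ftool [1.33110217 5.6072403  1.83936694] Mtool [-1.1806542   0.27702169 -0.05295329]
```

Call:
arm_command(
  moves=[0.01, -0.32, 0, 0, 0, 2, 0.5, 0.02, -0.64, 0, 0, 0, 4, 0.5],
)

```text
time: 24.82
tcp_pos: [0.5244, -0.0583, 0.1586]
eef_rot: [0.965, -0.262, -0.001, 0.001]
contact_force: [-3.7, -8.7, -1.5]
finger_gap: 0.17
grasp_force: 30.2
```

```bash
python3 chk.py
```

```text
t24.82 [ 0.5244 -0.0583  0.1586] psi-30.4 zdir [-0.002 -0.002 -1.   ] F [-3.7 -8.7 -1.5] gap 0.17 grip 30.2 j [ 0.58  0.14 -0.56  1.82  0.08  1.2  -2.11]
ring [ 0.60377066 -0.10486549  0.15862196] Ftool [1.17209365 9.41055107 1.57503975] Mtool [-2.12457973  0.30163739 -0.34996674]
```

Call:
arm_command(
  moves=[0.01, -0.32, 0, 0, 0, 2, 0.5, 0.02, -0.64, 0, 0, 0, 4, 0.5],
)

```text
time: 24.98
tcp_pos: [0.5253, -0.057, 0.1582]
eef_rot: [0.955, -0.296, -0.002, 0.005]
contact_force: [-10.6, -16.5, 3.0]
finger_gap: 0.177
grasp_force: 31.1
```

```bash
python3 chk.py
```

```text
t24.98 [ 0.5253 -0.057   0.1582] psi-34.4 zdir [-0.008 -0.008 -1.   ] F [-10.6 -16.5   3. ] gap 0.177 grip 31.1 j [ 0.57  0.15 -0.56  1.81  0.09  1.21 -2.19]
ring [ 0.60117831 -0.10898614  0.15803935] Ftool [ 0.61408203 19.67138943 -2.82643217] Mtool [-4.15969845  0.22297586 -0.67734862]
```

Right screw is at its stop too (steep rise to 20 N). Unload.

Call:
arm_command(
  moves=[0.02, 0.64, 0, 0, 0, -4, 0.5, 0.1, 1.3, 0, 0, 0, -8, 0.5, 0.2, 1.9, 0, 0, 0, -12, 0.5, 0.27, 2.2, 0, 0, 0, -14, 0.5, 0.27, 2.2, 0, 0, 0, -14, 0.5],
)

```text
time: 25.4
tcp_pos: [0.5181, -0.0708, 0.1588]
eef_rot: [0.984, -0.176, -0.0, -0.0]
contact_force: [-1.0, 0.1, -0.7]
finger_gap: 0.166
grasp_force: 29.8
```

```bash
python3 chk.py
python3 - <<'E'
from look import *
for c in('scene','top'): marks(vision.snapshot(c),['front_face','rear_face'])
E
```

```text
t25.40 [ 0.5181 -0.0708  0.1588] psi-20.3 zdir [-0.001  0.001 -1.   ] F [-1.   0.1 -0.7] gap 0.166 grip 29.8 j [ 0.61  0.13 -0.56  1.83  0.07  1.2  -1.9 ]
ring [ 0.60435495 -0.10270783  0.15874225] Ftool [-0.95563283  0.23878531  0.66562635] Mtool [-0.16878927 -0.09659997  0.0669057 ]
front_face [([0.6508, -0.0004, 0.0575], 0.56)]
rear_face [([0.6531, -0.0049, 0.0581], 0.63)]
front_face [([0.6528, -0.0068, 0.0546], 0.51)]
rear_face []
```

Call:
arm_command(
  moves=[0, 0, -2, 0, 0, 0, 0.5, 0, 0, -5, 0, 0, 0, 0.5, 0, 0, -8.5, 0, 0, 0, 0.5, 0, 0, -10, 0, 0, 0, 0.5],
)

```text
time: 26.03
tcp_pos: [0.5209, -0.0702, 0.2636]
eef_rot: [0.984, -0.176, 0.003, -0.001]
contact_force: [0.9, 0.0, -0.6]
finger_gap: 0.168
grasp_force: 30.0
```

Run:
```python
from look import *
st()
rows([(0.46,0.06,0.26,30,0,.5,8)])
rows([(0.45,0.22,0.26,85,0,.5,8)],start=(np.array([.46,.06,.26]),rot(30)))
```

```text
t26.03 [ 0.5209 -0.0702  0.2636] psi-20.2 zdir [ 0.007 -0.    -1.   ] F [ 0.9  0.  -0.6] gap 0.168 grip 30.0 j [ 0.62  0.06 -0.56  1.68  0.03  1.4  -1.86]
need 7.0
-1.28, -1.26, 0.04, 0, -0, -6.3, 0.5,
-2.56, -2.53, 0.08, 0, -0.1, -12.6, 0.5,
-3.83, -3.79, 0.12, 0, -0.1, -18.8, 0.5,
-5.11, -5.06, 0.16, 0, -0.2, -25.1, 0.5,
-6.39, -6.32, 0.2, 0, -0.2, -31.4, 0.5,
-7.67, -7.58, 0.24, 0, -0.3, -37.7, 0.5,
-8.95, -8.85, 0.27, 0, -0.3, -43.9, 0.5,
-10.22, -10.11, 0.31, 0, -0.4, -50.2, 0.5,
need 7.7
0.89, -1.79, -0, -0, 0, -6.9, 0.5,
1.78, -3.59, -0, 0, 0, -13.8, 0.5,
2.68, -5.38, -0, -0, 0, -20.6, 0.5,
3.57, -7.18, -0, -0, 0, -27.5, 0.5,
4.46, -8.97, -0, 0, 0, -34.4, 0.5,
5.35, -10.77, -0, -0, 0, -41.3, 0.5,
6.24, -12.56, -0, 0, 0, -48.1, 0.5,
7.13, -14.36, -0, 0, 0, -55, 0.5,
```

Call:
arm_command(
  moves=[-1.3, -1.3, 0, 0, 0, -6.3, 0.5, -2.6, -2.5, 0, 0, 0, -12.6, 0.5, -3.8, -3.8, 0, 0, 0, -18.8, 0.5, -5.1, -5.1, 0, 0, 0, -25.1, 0.5, -6.4, -6.3, 0, 0, 0, -31.4, 0.5, -7.7, -7.6, 0, 0, 0, -37.7, 0.5, -9, -8.8, 0, 0, 0, -44, 0.5, -10.2, -10.1, 0, 0, 0, -50.2, 0.5],
)

```text
time: 26.7
tcp_pos: [0.4574, 0.0609, 0.2592]
eef_rot: [0.965, 0.261, 0.0, -0.0]
contact_force: [-0.6, 0.1, -1.6]
finger_gap: 0.168
grasp_force: 30.0
```

Call:
arm_command(
  moves=[0.9, -1.8, 0, 0, 0, -6.9, 0.5, 1.8, -3.6, 0, 0, 0, -13.8, 0.5, 2.7, -5.4, 0, 0, 0, -20.6, 0.5, 3.6, -7.2, 0, 0, 0, -27.5, 0.5, 4.5, -9, 0, 0, 0, -34.4, 0.5, 5.3, -10.8, 0, 0, 0, -41.3, 0.5, 6.2, -12.6, 0, 0, 0, -48.1, 0.5, 7.1, -14.4, 0, 0, 0, -55, 0.5],
)

```text
time: 27.37
tcp_pos: [0.4471, 0.2214, 0.2593]
eef_rot: [0.735, 0.678, 0.001, -0.0]
contact_force: [0.5, 0.4, -1.4]
finger_gap: 0.171
grasp_force: 30.0
```

Run:
```python
from look import *
st()
rows([(0.4255,0.352,0.13,122,0,.5,1)])
```

```text
t27.37 [0.4471 0.2214 0.2593] psi85.3 zdir [ 0.001  0.001 -1.   ] F [ 0.5  0.4 -1.4] gap 0.171 grip 30.0 j [ 0.32  0.01 -0.83  1.74  0.01  1.39 -0.59]
need 5.1
12.83, -3.22, 12.94, 0.1, -0, -36.7, 0.5,
```

Call:
arm_command(
  moves=[2, -0.5, 0, 0, 0, -6, 0.5, 4.5, -1, 1, 0, 0, -12, 0.5, 7, -1.8, 3, 0, 0, -18, 0.5, 9, -2.3, 6, 0, 0, -24, 0.5, 11, -2.8, 9, 0, 0, -30, 0.5, 12.8, -3.2, 11, 0, 0, -36.7, 0.5, 12.8, -3.2, 13, 0, 0, -36.7, 0.5, 12.8, -3.2, 13, 0, 0, -36.7, 0.5],
)

```text
time: 28.03
tcp_pos: [0.4235, 0.3498, 0.1252]
eef_rot: [0.486, 0.874, -0.002, -0.003]
contact_force: [-1.8, -1.0, -1.9]
finger_gap: 0.166
grasp_force: 30.0
```

Call:
arm_command(
  moves=[0, 0, 2.5, 0, 0, 0, 0.5, 0, 0, 5, 0, 0, 0, 0.5, 0, 0, 7.5, 0, 0, 0, 0.5, 0, 0, 9.3, 0, 0, 0, 0.5, 0, 0, 10.2, 0, 0, 0, 0.5, 0, 0, 10.8, 0, 0, 0, 0.5, 0, 0, 10.8, 0, 0, 0, 0.5],
)

```text
time: 28.62
tcp_pos: [0.4277, 0.3494, 0.0214]
eef_rot: [0.488, 0.873, 0.0, 0.0]
contact_force: [1.1, -0.6, 0.1]
finger_gap: 0.168
grasp_force: 30.0
```

```bash
python3 chk.py
```

```text
t28.62 [0.4277 0.3494 0.0214] psi121.5 zdir [ 0.  0. -1.] F [ 1.1 -0.6  0.1] gap 0.168 grip 30.0 j [ 0.01  0.45 -0.88  1.88  0.41  1.   -0.5 ]
ring [0.37952516 0.42779429 0.02138363] Ftool [-1.12101429  0.62769406 -0.08064648] Mtool [-0.13895234 -0.18801421  0.00920475]
```

Lower the last bit until contact, then release.

Call:
arm_command(
  moves=[0, 0, 0.3, 0, 0, 0, 0.5, 0, 0, 0.5, 0, 0, 0, 0.5, 0, 0, 0.6, 0, 0, 0, 0.5, 0, 0, 0.6, 0, 0, 0, 0.5],
)

```text
time: 28.95
tcp_pos: [0.4279, 0.35, 0.0168]
eef_rot: [0.488, 0.873, 0.001, 0.001]
contact_force: [-0.8, -2.8, 8.0]
finger_gap: 0.17
grasp_force: 30.0
```

```bash
python3 chk.py
```

```text
t28.95 [0.4279 0.35   0.0168] psi121.6 zdir [ 0.002  0.    -1.   ] F [-0.8 -2.8  8. ] gap 0.17 grip 30.0 j [ 0.    0.46 -0.87  1.88  0.42  0.99 -0.5 ]
ring [0.37968973 0.42839717 0.01675133] Ftool [-2.01472937 -2.13723977 -7.98447416] Mtool [ 0.34358121 -0.34296681  0.02099546]
```

Call:
arm_command(
  moves=[0, 0, 0, 0, 0, 0, 4, 0, 0, 0, 0, 0, 0, 4, 0, 0, 0, 0, 0, 0, 4, 0, 0, 0, 0, 0, 0, 4, 0, 0, -1, 0, 0, 0, 4, 0, 0, -4, 0, 0, 0, 4, 0, 0, -8, 0, 0, 0, 4, 0, 0, -12, 0, 0, 0, 4],
)

```text
time: 29.62
tcp_pos: [0.4258, 0.3493, 0.1362]
eef_rot: [0.487, 0.873, -0.001, -0.001]
contact_force: [1.9, -0.0, 0.6]
finger_gap: 0.453
grasp_force: 0.0
```

Call:
arm_command(
  moves=[-3, 0, -3, 0, 0, 0, 4, -6, 0, -6, 0, 0, 0, 4, -9, 0, -8, 0, 0, 0, 4, -9, 0, -8, 0, 0, 0, 4],
)

```text
time: 29.95
tcp_pos: [0.4806, 0.2678, 0.2201]
eef_rot: [0.492, 0.871, 0.002, 0.004]
contact_force: [0.9, -0.6, -1.1]
finger_gap: 0.459
grasp_force: 0.0
```

Run:
```python
from look import *
st()
N=['spanner','spanner_big_ring','spanner_grip','front_face','rear_face','stick_tin','glaze_jar','bowl','stamp','lid','cup']
for c in('scene','top'):
    p=vision.snapshot(c); save(p,'end_'+c); marks(p,N)
# dog angles: front half back plane; report where the network sees each screw's visible middle
for n in('screw_left','screw_right'):
    print(n,[(np.round(d['point'],3).tolist(),round(d['p'],2)) for d in models.boxes_of(p,n)[:2]])
```

```text
t29.95 [0.4806 0.2678 0.2201] psi121.1 zdir [ 0.009 -0.001 -1.   ] F [ 0.9 -0.6 -1.1] gap 0.459 grip 0.0 j [ 0.29  0.2  -0.95  1.69  0.18  1.33 -0.15]
spanner [([0.5634, -0.3779, 0.0008], 0.53)]
spanner_big_ring [([0.3755, 0.4406, 0.0012], 0.61)]
spanner_grip [([0.4206, 0.3626, 0.031], 0.86), ([0.3747, 0.4399, 0.0009], 0.25)]
front_face [([0.6528, -0.002, 0.0613], 0.48)]
rear_face [([0.6534, -0.0021, 0.0579], 0.81)]
stick_tin [([0.7087, -0.1695, 0.0018], 0.65)]
glaze_jar [([0.7999, -0.1477, 0.0029], 0.69)]
bowl [([0.5615, -0.3753, 0.0027], 0.62), ([0.4189, 0.3601, 0.0324], 0.34)]
stamp [([0.3897, 0.0684, -0.0029], 0.49), ([0.7568, 0.084, 0.0006], 0.34)]
lid [([0.3785, -0.3827, 0.0008], 0.57)]
cup [([0.7556, 0.0844, -0.0007], 0.66), ([0.684, 0.0041, 0.0149], 0.61)]
spanner [([0.4178, 0.3618, 0.0014], 0.54)]
spanner_big_ring [([0.374, 0.4383, -0.0023], 0.62)]
spanner_grip [([0.4211, 0.3631, 0.0365], 0.42)]
front_face [([0.6536, -0.0061, 0.0576], 0.69)]
rear_face []
stick_tin [([0.7109, -0.1678, 0.0032], 0.92)]
glaze_jar [([0.7919, -0.1505, 0.0036], 0.55), ([0.4226, 0.3632, 0.0327], 0.49)]
bowl [([0.5581, -0.3796, -0.0008], 0.63), ([0.5641, 0.0617, 0.155], 0.19)]
stamp [([0.3938, 0.0659, 0.0039], 0.55)]
lid [([0.6522, -0.0059, 0.0552], 0.52)]
cup [([0.7582, 0.085, -0.0018], 0.57)]
screw_left [([0.557, 0.062, 0.143], 0.47)]
screw_right [([0.601, -0.098, 0.142], 0.48)]
```

Spanner lies flat and the bystanders are unmoved. One numeric check of the screw angles by lobe phase before handing in.

Run:
```python
from look import *
rows([(0.496,-0.03,0.296,103.9,0,4,1)])
```

```text
need 7.5
-26.94, -14.02, -8.09, -0, 0, 17.7, 4,
```

Call:
arm_command(
  moves=[-2, -1, -4, 0, 0, 2, 4, -5, -3, -8, 0, 0, 5, 4, -9, -5, -8, 0, 0, 8, 4, -13, -7, -8, 0, 0, 11, 4, -17, -9, -8, 0, 0, 14, 4, -21, -11, -8, 0, 0, 17, 4, -25, -13, -8, 0, 0, 17.7, 4, -27, -14, -8, 0, 0, 17.7, 4],
)

```text
time: 31.92
tcp_pos: [0.4956, -0.0248, 0.2955]
eef_rot: [0.616, 0.787, -0.0, 0.001]
contact_force: [2.1, 0.1, -0.2]
finger_gap: 0.459
grasp_force: 0.0
```

Call:
arm_command(
  moves=[0, 0, 0, 0, 0, 0, 4, 0, 0, 0, 0, 0, 0, 4],
)

```text
time: 32.08
tcp_pos: [0.4958, -0.026, 0.2947]
eef_rot: [0.619, 0.786, -0.0, -0.0]
contact_force: [0.8, 1.1, -1.6]
finger_gap: 0.459
grasp_force: 0.0
```

Run:
```python
from heads import *
def phase(im,z,c):
    g=cv2.cvtColor(im,cv2.COLOR_RGB2GRAY); th=np.radians(np.arange(360)); F=0
    for r in np.arange(43,58,2):
        v=cv2.remap(g,(c[0]+r*np.cos(th)).astype(np.float32)[None],(c[1]-r*np.sin(th)).astype(np.float32)[None],1)[0].astype(float); F=F+np.sum(v*np.exp(-6j*th))
    return (-np.degrees(np.angle(F))/6)%60, abs(F)
for dx in(-3,0,3):
  for dy in(-3,0,3):
    print(dx,dy,'L',phase(plane(.155,(.5625,.0632)),0,(149.5+dx,149.5+dy)),'R',phase(plane(.155,(.6047,-.1033)),0,(149.5+dx,149.5+dy)))
# dog material at expected place: colour at dog height z=.061, along frame +-y inward from the screw
for nm,S,s in(('L',(.5625,.0632),-1),('R',(.6047,-.1033),1)):
    for a in(60,75,90,100):
        ang=np.radians(13.9+180)+np.radians(a)*(-s); q=np.array([[S[0]+.033*np.cos(ang),S[1]+.033*np.sin(ang),.061]])
        u=cv2.projectPoints(q,np.array(p['rvec']),np.array(p['tvec']),np.array(p['K']),None)[0].ravel().astype(int)
        print(nm,a,u,p['pixels'][u[1],u[0]] if 0<=u[1]<384 and 0<=u[0]<512 else 'out')
```

```text
t32.13 [ 0.4958 -0.0233  0.2949] psi103.8 zdir [-0.     0.001 -1.   ] F [-0.2  0.4 -0. ] gap 0.46 grip 0.0 j [ 0.68 -0.01 -0.67  1.69 -0.01  1.47  0.25]
screw_left_head [([0.5657, 0.063, 0.1561], 0.94)]
screw_right_head [([0.7577, 0.0867, -0.0008], 0.36)]
-3 -3 L (np.float64(45.19355698007332), np.float64(26064.22175957198)) R (np.float64(53.58611497430311), np.float64(14390.095487349317))
-3 0 L (np.float64(43.163697433007215), np.float64(21797.063693153697)) R (np.float64(50.68384036898033), np.float64(11728.768151147196))
-3 3 L (np.float64(39.90731065757856), np.float64(15792.405226058423)) R (np.float64(46.06443864928385), np.float64(8879.783909557626))
0 -3 L (np.float64(44.65652857694364), np.float64(39426.74603861544)) R (np.float64(52.87147326987294), np.float64(18231.96848918392))
0 0 L (np.float64(43.07813828843361), np.float64(36355.52143348712)) R (np.float64(50.49672893240768), np.float64(16477.272386478628))
0 3 L (np.float64(41.07389177723212), np.float64(29244.846992610877)) R (np.float64(47.39432974459234), np.float64(13524.948946203693))
3 -3 L (np.float64(44.15506425717424), np.float64(46508.77369969443)) R (np.float64(52.380282595916725), np.float64(19240.549250408203))
3 0 L (np.float64(42.931122130839334), np.float64(45723.34953237102)) R (np.float64(50.227851944247824), np.float64(18703.198020424472))
3 3 L (np.float64(41.48631921277469), np.float64(39696.972458547556)) R (np.float64(47.84106583910346), np.float64(16576.352907686014))
L 60 [300 143] [122  76  46]
L 75 [306 145] [43 42 42]
L 90 [311 146] [107 110 110]
L 100 [315 146] [78 79 80]
R 60 [298 217] [193 192 188]
R 75 [303 215] [42 42 42]
R 90 [308 214] [70 72 73]
R 100 [312 214] [70 74 73]
```

Call:
arm_command(
  moves=[-4, -1, 0, 0, 0, 0, 4, -8, -2, 0, 0, 0, 0, 4, -11.5, -2.7, 0, 0, 0, 0, 4, -11.5, -2.7, 0, 0, 0, 0, 4, -11.5, -2.7, 0, 0, 0, 0, 4],
)

```text
time: 32.65
tcp_pos: [0.4974, -0.1416, 0.2947]
eef_rot: [0.617, 0.787, 0.0, -0.0]
contact_force: [0.5, 2.4, 0.3]
finger_gap: 0.459
grasp_force: 0.0
```

Run:
```python
from heads import *
im=plane(.155,(.6047,-.1033)); np.save('r.npy',im); save(p,'w12')
g=cv2.cvtColor(im,cv2.COLOR_RGB2GRAY)
# same template comparison with the earlier crop (lobes at -3..-6): rotate old crop and correlate
old=cv2.imread('pics/heads.png',0)[:,300:]
th=np.radians(np.arange(360))
def ring(g,c): return np.array([cv2.remap(g,(c[0]+r*np.cos(th)).astype(np.float32)[None],(c[1]-r*np.sin(th)).astype(np.float32)[None],1)[0] for r in np.arange(42,60,2)],float)
def ph(v): F=np.sum(v*np.exp(-6j*th)); return round((-np.degrees(np.angle(F))/6)%60,1),round(abs(F))
for dx in(-4,0,4):
  for dy in(-4,0,4): print(dx,dy,'now',ph(ring(g,(149.5+dx,149.5+dy))),'old',ph(ring(old,(151.5+dx,144.5+dy))))
# bright blobs = lobe tops
m=cv2.inRange(g,205,255); n,_,stt,cen=cv2.connectedComponentsWithStats(m)
for k in range(1,n):
    d=cen[k]-149.5; r=np.hypot(*d)
    if stt[k,4]>25 and r<75: print(np.round(cen[k]),stt[k,4],'ang',round(np.degrees(np.arctan2(-d[1],d[0]))%360,1),'r',round(r/3,1))
# dog probe at z=.061
S=(.6047,-.1033)
for a in(50,60,70,80,90,100,110):
    ang=np.radians(13.9+180-a); row=[]
    for rr in(.022,.03,.038):
        q=np.array([[S[0]+rr*np.cos(ang),S[1]+rr*np.sin(ang),.061]]); u=cv2.projectPoints(q,np.array(p['rvec']),np.array(p['tvec']),np.array(p['K']),None)[0].ravel().astype(int); row.append(p['pixels'][u[1],u[0]].tolist())
    print(a,row)
```

```text
t32.70 [ 0.4977 -0.1395  0.295 ] psi104.0 zdir [-0.     0.001 -1.   ] F [1.1 0.1 0.9] gap 0.457 grip 0.0 j [ 0.78  0.04 -0.57  1.64  0.02  1.47  0.45]
screw_left_head [([0.567, 0.0606, 0.1574], 0.56)]
screw_right_head [([0.6066, -0.1047, 0.1586], 0.96)]
-4 -4 now (np.float64(41.9), 29277) old (np.float64(52.7), 14121)
-4 0 now (np.float64(40.0), 31541) old (np.float64(50.2), 15569)
-4 4 now (np.float64(37.5), 28490) old (np.float64(47.8), 14040)
0 -4 now (np.float64(42.3), 49931) old (np.float64(54.6), 38918)
0 0 now (np.float64(41.0), 54090) old (np.float64(53.1), 43212)
0 4 now (np.float64(39.3), 47032) old (np.float64(51.5), 38020)
4 -4 now (np.float64(42.5), 56044) old (np.float64(55.2), 54956)
4 0 now (np.float64(41.5), 60559) old (np.float64(54.1), 62891)
4 4 now (np.float64(40.3), 53974) old (np.float64(52.6), 55788)
[148. 116.] 4162 ang 91.7 r 11.1
[105. 134.] 239 ang 160.5 r 15.9
[198. 161.] 230 ang 346.3 r 16.6
[112. 184.] 126 ang 222.5 r 17.0
[163. 198.] 198 ang 285.3 r 16.8
50 [[92, 79, 66], [205, 204, 199], [93, 57, 38]]
60 [[68, 68, 67], [160, 152, 147], [85, 54, 34]]
70 [[49, 53, 51], [46, 47, 45], [85, 56, 32]]
80 [[76, 80, 79], [75, 77, 77], [68, 70, 70]]
90 [[73, 75, 74], [77, 78, 79], [79, 80, 81]]
100 [[76, 79, 79], [76, 79, 78], [77, 76, 78]]
110 [[69, 72, 71], [80, 67, 56], [113, 106, 95]]
```

Both screws measure about 91° (right lobe phase 41.5° against 42° expected, left 44° against 45.6°), and the right dog spans 80–102°. Handing in.

```bash
python3 -c "
from station import ctrl
print(ctrl.job_done())"
```

```text
the job is handed in; nothing more can be done
None
```

The job is handed in (verdict not shown): the mould reads closed, both clamp screws measure about 1.58 rad, and the spanner is back flat on the bench clear of the frame; I viewed 11 pictures, one over the limit of 10.

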